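Load ring filters into a sterilising case and snap its draw latch shut

TASK

Get the sterilising case ready for the steriliser: stack the thick foot spacer on the rod inside it first, then every grey ribbed ring filter that is lying on the bench, then the small steel cap washer on top. Then shut the lid, throw the latch's wire bail over behind the keeper on the lid, and press the latch lever down until it snaps over centre and the lid is clamped. Leave the timer, the petri dish and the roll of tape where they are.

Things in the scene. Friction and masses are not known exactly. Their poses are not given: they have to be found in the camera images.
- case: Aluminium sterilising case, fixed: open box 160 (its x) x 190 (its y) x 74 mm high, walls and floor 6 mm. Origin: centre of its underside on the bench; z up; +x from latch side to hinge side, roughly along world +y (yaw varies); the mechanism moves in its x-z plane at y = 0. The latch stands on an apron 60 mm wide whose top slopes at 35 degrees from x, z = -88, 70 mm to -166, 15 mm.
- rod_tip (a point): Top of the steel rod, on its axis, at case x = y = 0, 67 mm above the bench. The rod is 12 mm thick, tapered over its top 9 mm, and stands on the box floor (6 mm above the bench).
- lid (a joint): Lid angle (rad): 0 = shut, 2.05 to 2.3 at the start (open, leaning back), at most 2.4. Stiff hinge: it stays where it is left and takes 2 to 5 N at its edge to move. The lid is a plate 10 mm thick, 196 mm wide, 158 mm from hinge axis to front edge; a nose 24 mm wide at the middle of that edge reaches to 176 mm and bears the keeper.
- lid_hinge (a point): On the lid's hinge axis (along case y), at case x = 80, z = 79 mm, half-way through the lid's thickness.
- lid_edge (a point): Middle of the lid's front edge, on its outer (top) face. With the lid at angle a the edge lies towards (-cos a, sin a) in case (x, z) from the hinge.
- keeper (a point): Seat on the lid where the centre of the bail's bar lies when hooked and tight; with the lid shut at case x = -85.5, z = 88.5 mm. Its x points to the hinge, its z up from the lid. The keeper is a steel lug 24 mm wide, 4 mm thick, standing 10 mm up from the lid; its holding face, towards the hinge, is 4.5 mm on the latch side of the point, the lid's top 4.5 mm below it.
- keeper_lug (a joint): Travel (m) of the keeper lug on its stiff spring, out of the lid towards the latch: 0 at rest, about 0.0015 when the locked latch pulls on it (18 N to start it, 9 N per mm more).
- lever (a joint): Latch lever angle (rad): 0 = locked, lying down the slope (to case -x, 35 degrees down); grows as raised: 1.57 square to the slope, 2.18 straight up, at most 2.3; starts at 1.72 to 2.0. Friction holds it anywhere. Bar 58 x 18 x 5 mm. With the bail hooked it moves freely down to 0.9, then takes 2 to 5 N at its tip; past dead centre at 0.25 it snaps to 0.
- lever_pivot (a point): Axis of the lever (along case y), at case x = -120, y = 0, z = 64 mm.
- lever_tip (a point): Free end of the lever, half-way through its thickness, 58 mm from the pivot.
- bail (a joint): Angle (rad) of the wire bail on the lever; its axis (along case y) is on the lever, 14 mm from the lever pivot, 3 mm towards its slope side. 0 = along the lever, bar 10 mm beyond the lever's tip: so it starts, leaning outward by its weight. Grows as it is thrown over towards the lid: about 1.8 when it lies on the shut lid with the lever at 1.75; 3.11 when locked. It swings freely.
- bail_bar (a point): Middle of the bail's cross bar: round bar 9 mm thick, 44 mm long along case y, 54 mm from the bail's axis, on two 5.6 mm wire arms at its ends (38 mm clear between). Pushed past upright it falls on the lid's top behind the keeper, 8 to 20 mm from the seat; pressing the lever then draws it tight.
- foot_spacer_mid (a point): Foot spacer, a plain aluminium ring, the thickest of the rings: outer diameter 50 mm, 16 mm thick, through-hole 18 mm, 0.06 kg. The point is at its centre, half-way up (8 mm above its underside). Starts lying flat on the worktop; either side may be up.
- filter_1_mid (a point): Ring filter, grey plastic with a finely ribbed rim (two or three of these are present): outer diameter 50 mm, 10 mm thick, through-hole 18 mm, 0.03 kg. The point is at its centre, half-way up (5 mm above its underside). Starts lying flat on the worktop; either side may be up.
- filter_2_mid (a point): Ring filter like filter_1: outer diameter 50 mm, 10 mm thick, through-hole 18 mm, 0.03 kg. The point is at its centre, half-way up (5 mm above its underside). Starts lying flat on the worktop; either side may be up.
- filter_3_mid (a point): Ring filter like filter_1: outer diameter 50 mm, 10 mm thick, through-hole 18 mm, 0.03 kg. The point is at its centre, half-way up (5 mm above its underside). Starts lying flat on the worktop; either side may be up.
- cap_washer_mid (a point): Cap washer, the small steel ring: outer diameter 36 mm, 8 mm thick, through-hole 18 mm, 0.04 kg. The point is at its centre, half-way up (4 mm above its underside). Starts lying flat on the worktop; either side may be up.
- timer: White kitchen-type timer, 64 x 66 x 19 mm, loose; leave alone. Origin under its centre.
- petri_dish: Petri dish, 92 mm across, 15 mm high, loose; leave alone. Origin under its centre.
- tape_white: Roll of white tape, 53 mm across, 19 mm high, loose; leave alone. Origin under its centre.
Not all that is in view belongs to the job. Leave any purple or turquoise look-alike of the part that bears filter_3_mid alone.

How it is judged:
By the outcome, as a careful person would: the job done as asked, in the order asked, and still so for the second after the job is handed in, with the robot touching nothing.
Of filter_1, filter_2, filter_3 only 2 to 3 are there at a start; the rules pass over those that are not, and their reading is None.
At some moment in a run one of foot_spacer, filter_1, filter_2, filter_3, cap_washer may be knocked a few centimetres aside while the robot is not near it.
Once in a run the grip may slacken for a moment while it holds something.
It also fails if it takes over 208 s, if anything falls off the work surface, if the arm or the gripper's body presses on something with over 40 N, if the wrist force passes 120 N, or if a joint passes its speed limit or range.

ROBOT

A 6-joint arm with a two-finger parallel gripper is mounted at the origin on a cart in front of the work surface, level with it; the furniture and walls round the work are solid. World frame = base frame: x ahead of the robot, y to its left, z up, the work surface at z = 0. Lengths are in mm, angles in rad, forces in N, time in s.
With the tool pointing down it reaches from about 400 to 925 mm from the base axis. Payload 12.5 kg.
Tool frame: the origin (TCP) lies between the finger pads; the fingertips stand 11 mm ahead of it and the grasp point (between the pads) lies 8 mm behind it (env.tip_extent is the distance from the TCP to the fingertips, in mm); x points along the fingers, z is the direction in which the jaws open and shut, and the axes are right-handed (so a half turn about x gives the same grasp; the last joint's range is limited). The gripper opens to 95 mm and grips with 3 to 60 N. Pads are 20 mm wide; open, the fingers measure 119 mm over their backs; the gripper's body (75 mm by 180 mm) begins 59 mm behind the grasp point.
Start: joints at [1.22, 0.491, 1.559, -0, 1.092, -0.106], TCP at [151.458, 606.388, 225.661] pointing down, gripper open.
Joint ranges: [-3.1, 3.1], [-0.84, 2.19], [0.05, 2.79], [-1.13, 4.28], [0.06, 2.93], [-2.69, 2.69]. Speed limits (rad/s): [2.22, 2.22, 2.79, 3.14, 3.14, 3.14].

INTERFACE

Orientations are given as [roll, pitch, yaw] about the fixed x, y, z axes, in that order (R = Rz(yaw) Ry(pitch) Rx(roll)).
In Python, from cell import status, imaging, env gives the robot as it stands. The module is installed in compiled form; this text tells all that it offers.
- The arm moves only by the tool apply_moves, never from a script. Its argument "increments" is a list of rows, each a list of 5 numbers: the closure, from 0 (fully open) to 1 (shut), then the shift along the tool's x, y, z in mm, then the turn about the tool's x in degrees. A call has 1 to 10 rows; each row shifts and turns the commanded pose from where the row before left it, along the tool's axes as they then stand; what a row does not reach is not made up. A row lasts 1/10 s, in which the tool goes at most 50 mm and 8.59 degrees, less where a joint would pass 70% of its speed; a pose out of reach is approached as far as the arm can. A call with a gripper value outside its range is refused whole. The fingers move at their own pace and stop on an object; the grip force is fixed at half the most. Time passes only in rows, so rows that do not move let the fingers close. It gives the time, the measured TCP pose, the force and the opening at its end, in the units of the state.
- status.state(): the state, without advancing time (a new reading comes with each control period).
- imaging.read_camera(name): name is "scene" or "top"; returns a dict with "pixels" (480x640x3 uint8, red, green, blue), "fovy" (degrees; the focal length in pixels is half the picture's height over the tangent of half this angle, whatever the lens; pixels are square), "cx", "cy" (the principal point, pixels), "distortion" ([k1, k2, p1, p2, k3] as OpenCV has them; the pictures are not rectified), "R" (3x3) and "t" (3): a world point X has camera coordinates R X + t. Camera axes: x right, y down, z forward; pixel columns grow to the right and rows downward; lengths in mm; the calibration is good to about 2 mm. A picture is of the moment at which its call begins. There is no depth.
- env.job_done(): hands the job in, once; it reports no verdict.
The state is a dict: "t": time; "joints": joint angles; "qvel": joint speeds; "tau": joint torques, N m; "eef_pos": TCP position; "tcp_rot": TCP orientation; "ft_force": force on the tool from outside, world axes, zero at the start; "moment": the same for the moment, N m; "opening": opening from 0.0 (shut) to 1.0 (fully open).
Only numpy, scipy, OpenCV 4.12 (cv2) and the standard library are available. Lean on these libraries where they do the work, as an engineer would, in place of code of your own. Each camera call takes 0.05 s, during which the arm holds its last target. There are 200 camera calls.

## Working session

There is one attempt and no reset: what is moved stays moved. The work goes in short steps, Python scripts to look and compute and a tool call to move; the robot and the scene stay as the last step left them, time stands still between calls to the robot, and variables do not carry over. Pictures are saved under pics/ and viewed, about 12 in all and at most 16, crops included, and the job is handed in when it is done.

Besides the shell and the picture viewer there is one more tool, called after "Call:" by a JSON object that holds its "method" and its "body", one argument or row to a line. apply_moves: Moves the arm, as the interface text tells. Its arguments: {"type":"object","properties":{"increments":{"type":"array"}},"required":["increments"]}

```bash
mkdir -p pics; cat > h.py <<'E'
import numpy as np, cv2
from cell import status, imaging, env
def cam(n):
    c=imaging.read_camera(n); f=240/np.tan(np.radians(c['fovy'])/2)
    c['K']=np.array([[f,0,c['cx']],[0,f,c['cy']],[0,0,1]]); c['D']=np.array(c['distortion'],float)
    c['R']=np.array(c['R']);c['t']=np.array(c['t']); c['bgr']=np.ascontiguousarray(c['pixels'][:,:,::-1]); return c
def ray(c,uv):
    p=cv2.undistortPoints(np.array([[uv]],float),c['K'],c['D'])[0,0]
    d=c['R'].T@np.array([p[0],p[1],1]); return -c['R'].T@c['t'], d/np.linalg.norm(d)
def onz(c,uv,z):
    o,d=ray(c,uv); return o+d*(z-o[2])/d[2]
def proj(c,X):
    X=np.atleast_2d(np.array(X,float)); return cv2.projectPoints(X,cv2.Rodrigues(c['R'])[0],c['t'],c['K'],c['D'])[0][:,0]
E
python3 - <<'E'
from h import *
print(status.state())
for n in('top','scene'):
    c=cam(n); cv2.imwrite(f'pics/{n}0.png',c['bgr']); print(n,c['K'][0,0],c['cx'],c['cy'],c['D'],-c['R'].T@c['t'],c['R'].round(3).tolist())
E
```

```text
{'t': 0.0, 'joints': array([ 1.22037026e+00,  4.91544811e-01,  1.55945133e+00,  2.11745656e-05,
        1.09169882e+00, -1.05590889e-01]), 'qvel': array([-0.00136558, -0.00020819,  0.0001342 , -0.00131593, -0.00087985,
        0.0021666 ]), 'tau': array([-3.45957444e-03, -6.12651873e+01, -2.58184254e+01,  6.91347336e-02,
        4.82864049e-02, -1.19324468e-04]), 'eef_pos': array([151.38520433, 606.14944677, 225.07025844]), 'tcp_rot': array([ 3.01896653,  1.56969387, -1.9382674 ]), 'ft_force': array([-0.53483496,  0.17095683,  0.35966724]), 'moment': array([-0.00371113,  0.01242809,  0.04391693]), 'opening': 1.0031637145366235}
top 555.7343625868375 315.8000935022216 242.48422971556982 [-0.15549408  0.          0.          0.          0.        ] [ 316.05274144   21.19382467 1566.85327852] [[0.013, -1.0, 0.016], [-0.991, -0.015, -0.137], [0.137, -0.015, -0.99]]
scene 494.12786023335457 312.0307654596171 234.60304095631147 [-0.09451429  0.          0.          0.          0.        ] [ 679.64788225  792.90834916 1001.33215444] [[-0.986, 0.164, 0.014], [0.115, 0.745, -0.657], [-0.118, -0.646, -0.754]]
```

View pics/top0.png

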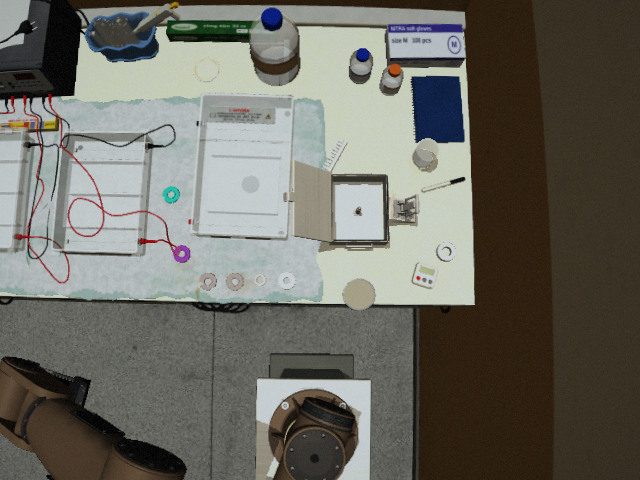

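View pics/scene0.png

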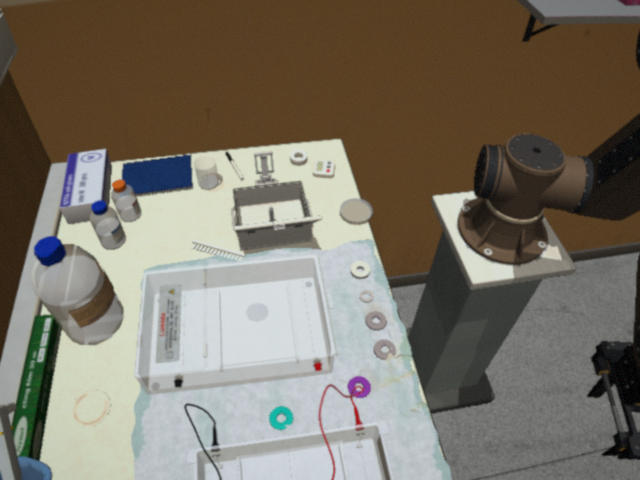

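The top view shows ring candidates at (208,281) and (235,281), which are grey; (261,280), which is small; (287,281), which is pale and thick; the purple (182,254) and turquoise (172,195) look-alikes; and the tape at (447,252). Next is a close crop and the measurements.

```bash
python3 - <<'E'
from h import *
T=cam('top');S=cam('scene')
a=cv2.resize(T['bgr'][240:310,160:310],None,fx=5.3,fy=4.2*1.26,interpolation=2)[:,:795]
b=cv2.resize(S['bgr'][140:260,220:380],None,fx=2.4,fy=2.4,interpolation=2); b2=cv2.resize(S['bgr'][250:400,330:430],None,fx=1.92,fy=1.92,interpolation=2)
im=np.zeros((371+220,795,3),np.uint8)
a=cv2.resize(T['bgr'][240:310,160:310],(600,280),interpolation=2); im[:280,:600]=a
im[290:290+288,:384]=b; im[290:290+288,390:390+192]=b2
im[290:570,590:790]=cv2.resize(T['bgr'][160:230,375:425],(200,280),interpolation=2)
im[:280,600:]=cv2.resize(T['bgr'][235:305,420:468],(195,280),interpolation=2)
cv2.imwrite('pics/crop1.png',im)
E
```

```text
(no output)
```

View pics/crop1.png

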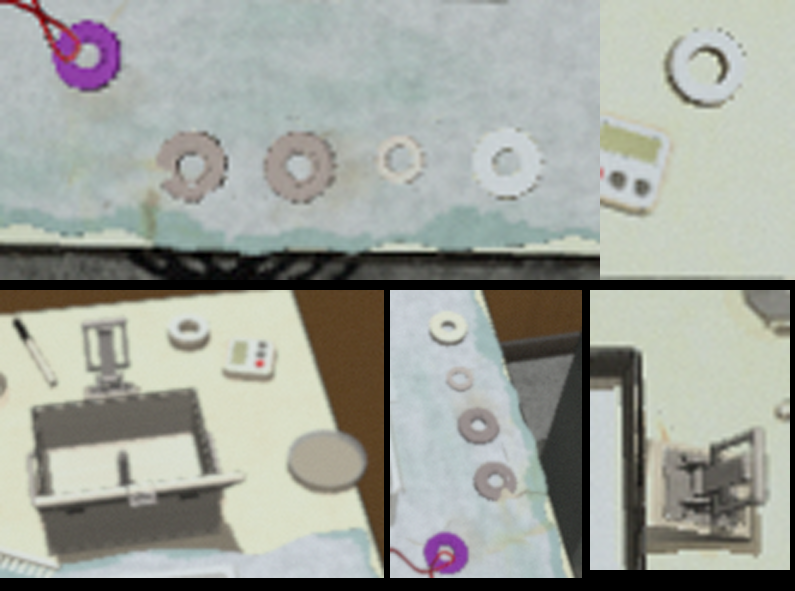

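The crop confirms the choice. The ribbed grey filters are at (208,281), which has a light notch at its lower left, and (235,281). The small washer is at (261,280), the thick plain foot spacer at (287,281), and the tape at (447,252) is glossy white. Now I'll measure the rings and the case.

```bash
python3 - <<'E'
from h import *
T=cam('top');S=cam('scene')
# ring centres: outline vs local background
def ring(c,uv,h,r=16):
    u,v=uv; p=c['bgr'][v-r:v+r,u-r:u+r]; lab=cv2.cvtColor(p,cv2.COLOR_BGR2LAB).astype(float)
    bg=np.median(np.r_[lab[0],lab[-1],lab[:,0],lab[:,-1]],0); d=np.linalg.norm((lab-bg)*[1,2.5,2.5],axis=2)
    m=(d>16).astype(np.uint8); n,l,st,ce=cv2.connectedComponentsWithStats(m,connectivity=8)
    k=1+np.argmax(st[1:,4]); cs,_=cv2.findContours((l==k).astype(np.uint8),cv2.RETR_EXTERNAL,cv2.CHAIN_APPROX_NONE)
    hull=cv2.convexHull(cs[0]); e=cv2.fitEllipse(hull if len(hull)>5 else cs[0]); q=np.array(e[0])+[u-r,v-r]
    return q, e[1], onz(c,q,h)
for n,a,b,h in(('f208',(208,281),(385,350),10),('f235',(235,281),(376,321),10),('cap',(261,280),(366,297),8),('foot',(287,281),(360,269),16)):
    for c,uv,nm in((T,a,'top'),(S,b,'scene')):
        q,e,X=ring(c,uv,h*.6); print(n,nm,q.round(1),np.round(e,1),X.round(1))
# colour search for third filter
lab=cv2.cvtColor(T['bgr'],cv2.COLOR_BGR2LAB).astype(float); ref=np.median(lab[275:288,226:231].reshape(-1,3),0); print(ref)
m=(np.linalg.norm(lab-ref,axis=2)<10).astype(np.uint8); n,l,st,ce=cv2.connectedComponentsWithStats(m)
print([(ce[i].round(),st[i,4]) for i in range(1,n) if st[i,4]>40])
a=cv2.resize(T['bgr'][150:260,280:430],(800,587),interpolation=cv2.INTER_CUBIC); 
for k in range(280,430,10): cv2.line(a,(int((k-280)*5.333),0),(int((k-280)*5.333),4 if k%50 else 12),(0,0,255))
for k in range(150,260,10): cv2.line(a,(0,int((k-150)*5.333)),(4 if k%50 else 12,int((k-150)*5.333)),(0,0,255))
cv2.imwrite('pics/case_top.png',a)
a=cv2.resize(S['bgr'][145:260,220:330],(574,600),interpolation=cv2.INTER_CUBIC); cv2.imwrite('pics/case_scene.png',a)
E
```

```text
f208 top [203.6 286. ] [21.5 30.4] [403.  312.8   6. ]
f208 scene [387.2 351.6] [24.5 30.3] [414.9 307.3   6. ]
f235 top [237.8 280.9] [19.2 25.1] [419.  216.5   6. ]
f235 scene [374.9 318.9] [21.6 26.9] [421.5 220.2   6. ]
cap top [259.7 279.7] [11.7 12. ] [423.6 154.8   4.8]
cap scene [366.  296.3] [12.5 14.3] [427.  154.1   4.8]
foot top [286.4 280.6] [17.2 18.2] [422.   79.5   9.6]
foot scene [359.7 270. ] [18.6 20.6] [425.3  77.4   9.6]
[164. 130. 132.]
[(array([323.,  14.]), np.int32(3758)), (array([116.,  11.]), np.int32(406)), (array([284.,  26.]), np.int32(41)), (array([259.,  31.]), np.int32(58)), (array([276.,  49.]), np.int32(291)), (array([360.,  67.]), np.int32(61)), (array([391.,  80.]), np.int32(97)), (array([241., 107.]), np.int32(1480)), (array([199., 181.]), np.int32(387)), (array([291., 154.]), np.int32(41)), (array([424., 154.]), np.int32(141)), (array([144., 183.]), np.int32(247)), (array([117., 162.]), np.int32(73)), (array([ 24., 199.]), np.int32(174)), (array([ 70., 195.]), np.int32(236)), (array([290., 185.]), np.int32(42)), (array([141., 224.]), np.int32(122)), (array([195., 226.]), np.int32(45)), (array([117., 228.]), np.int32(43)), (array([ 11., 248.]), np.int32(47)), (array([140., 250.]), np.int32(49)), (array([207., 281.]), np.int32(150)), (array([234., 281.]), np.int32(166)), (array([347., 300.]), np.int32(49)), (array([262., 426.]), np.int32(51))]
```

View pics/case_top.png

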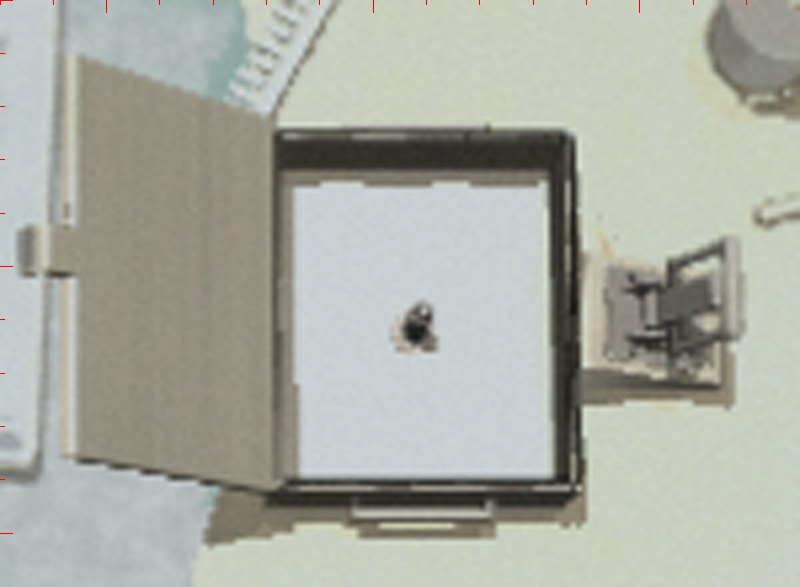

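View pics/case_scene.png

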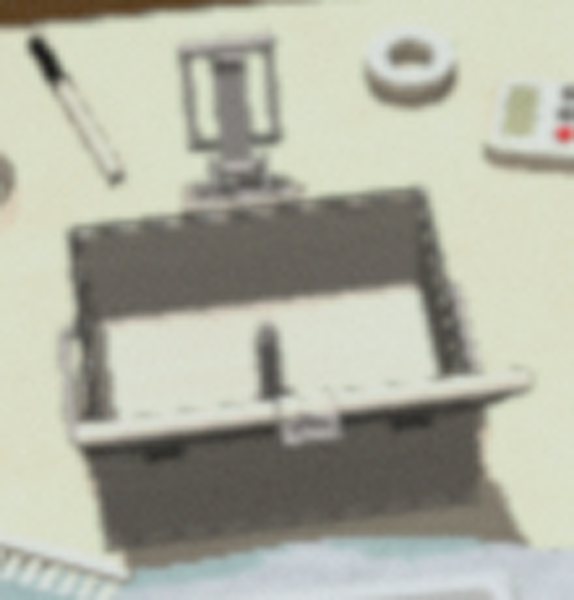

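The top crop shows the rod tip at about (359.3,207.2) and the latch-side rim corners at about (387.8,174.6) and (388.6,240). The scene crop shows the rod tip at (271.4,207.3) and the same corners at (233.8,189.1) and (300.9,181.0). From these I'll work out the case pose.

```bash
cat >> h.py <<'E'
def tri(c1,u1,c2,u2):
    o1,d1=ray(c1,u1);o2,d2=ray(c2,u2); A=np.c_[d1,-d2]; s=np.linalg.lstsq(A,o2-o1,rcond=None)[0]
    p,q=o1+d1*s[0],o2+d2*s[1]; return (p+q)/2,np.linalg.norm(p-q)
def ring(c,uv,h,D=50,r=14,thr=14):
    u,v=uv; p=c['bgr'][v-r:v+r+1,u-r:u+r+1]; lab=cv2.cvtColor(p,cv2.COLOR_BGR2LAB).astype(float)
    bg=np.median(np.r_[lab[0],lab[-1]],0); d=np.linalg.norm((lab-bg)*[1,2,2],axis=2)
    m=(d>thr).astype(np.uint8); n,l,st,ce=cv2.connectedComponentsWithStats(m,connectivity=8)
    k=1+np.argmin([np.hypot(*(ce[i]-r))+(99 if st[i,4]<25 else 0) for i in range(1,n)])
    cs,_=cv2.findContours((l==k).astype(np.uint8),cv2.RETR_EXTERNAL,cv2.CHAIN_APPROX_NONE)
    P=np.array([onz(c,q[0]+np.array([u-r,v-r]),h)[:2] for q in cs[0]]); return cv2.minEnclosingCircle(P.astype(np.float32)),np.ptp(P,axis=0)
E
python3 - <<'E'
from h import *
T=cam('top');S=cam('scene')
print('rod',tri(T,(359.3,207.2),S,(271.4,207.3)), onz(T,(359.3,207.2),67),onz(S,(271.4,207.3),67))
for c,p in((T,(387.8,174.6)),(S,(233.8,189.1)),(S,(300.9,181.0)),(T,(388.4,240.4))): print(onz(c,p,74).round(1))
print('bar R/top, ends',)
for n,a,b,h in(('f208',(208,281),(385,350),10),('f235',(235,281),(376,321),10),('cap',(261,280),(366,297),8),('foot',(287,281),(360,269),16)):
    for c,uv,nm in((T,a,'top'),(S,b,'scene')):
        print(n,nm,ring(c,uv,h*.8))
# model overlay
def outline(c,cx,cy,yaw):
    Rz=np.array([[np.cos(yaw),-np.sin(yaw)],[np.sin(yaw),np.cos(yaw)]])
    f=lambda P:[np.r_[Rz@np.array(p[:2])+[cx,cy],p[2]] for p in P]
    return proj(c,f([(-80,-95,74),(80,-95,74),(80,95,74),(-80,95,74),(0,0,67),(-80,-95,0),(80,-95,0)]))
p=tri(T,(359.3,207.2),S,(271.4,207.3))[0]
for y in(1.52,1.57,1.62,1.67): print(y,outline(T,p[0],p[1],y).round(1).tolist(),outline(S,p[0],p[1],y).round(1).tolist())
E
```

```text
rod (array([ 623.39536186, -119.57292328,   65.81089544]), np.float64(0.062411397802780245)) [ 623.12135315 -119.4520179    67.        ] [ 623.49558697 -118.42847316   67.        ]
[ 715.6 -198.3   74. ]
[ 717.  -195.5   74. ]
[ 532.6 -199.6   74. ]
[ 530.9 -198.6   74. ]
bar R/top, ends
f208 top (((407.208740234375, 311.3954772949219), 40.669002532958984), array([65.53590283, 62.91302571]))
f208 scene (((417.9624938964844, 306.38897705078125), 32.229576110839844), array([61.47052981, 63.86509302]))
f235 top (((418.0780944824219, 216.8461456298828), 33.34542465209961), array([48.33463976, 65.27395086]))
f235 scene (((423.00042724609375, 220.56854248046875), 32.70813751220703), array([52.65082627, 64.17697959]))
cap top (((422.9512023925781, 155.560302734375), 18.14289665222168), array([31.14337763, 34.05003673]))
cap scene (((427.55712890625, 155.56295776367188), 19.159915924072266), array([34.88077795, 38.31145831]))
foot top (((422.3692321777344, 78.89798736572266), 25.921855926513672), array([47.83573906, 47.81750516]))
foot scene (((425.5219421386719, 79.44953155517578), 29.30447
[... 271 characters left out ...]
249.3]]
1.57 [[388.3, 173.6], [330.8, 172.5], [330.1, 240.4], [388.7, 241.3], [359.3, 207.1], [384.6, 180.2], [329.7, 179.1]] [[233.2, 188.1], [237.0, 231.9], [312.0, 223.3], [302.5, 180.9], [271.4, 207.0], [236.0, 207.2], [239.8, 250.6]]
1.62 [[386.5, 172.3], [329.1, 173.9], [331.9, 241.8], [390.4, 239.9], [359.3, 207.1], [382.9, 178.9], [328.1, 180.5]] [[231.9, 189.5], [238.8, 233.1], [313.1, 221.8], [300.7, 179.9], [271.4, 207.0], [234.7, 208.5], [241.5, 251.8]]
1.67 [[384.7, 171.0], [327.5, 175.4], [333.7, 243.2], [392.0, 238.3], [359.3, 207.1], [381.2, 177.6], [326.5, 181.9]] [[230.6, 190.9], [240.6, 234.2], [314.2, 220.2], [298.9, 179.0], [271.4, 207.0], [233.5, 209.9], [243.3, 252.9]]
```

```bash
cat >> h.py <<'E'
from scipy.spatial.transform import Rotation as Ro
C=np.array([623.5,-118.8]); YAW=1.583
def cw(x,y,z): # case -> world
    return np.array([C[0]+x*np.cos(YAW)-y*np.sin(YAW),C[1]+x*np.sin(YAW)+y*np.cos(YAW),z])
def st():
    s=status.state(); R=Ro.from_euler('xyz',s['tcp_rot']).as_matrix(); return s,R
def plan(X,jaw=(1,0,0)):
    s,R=st(); d=np.array(X)-s['eef_pos']
    a=np.degrees(np.arctan2(np.cross(R[:,2],jaw)@R[:,0],R[:,2]@np.array(jaw)))
    print('t',s['t'],'pos',s['eef_pos'].round(1),'world d',d.round(1),'tool d',(R.T@d).round(1),'turn',a.round(1),'F',s['ft_force'].round(1),'op',round(s['opening'],3),'j',s['joints'].round(2))
def seering():
    T=cam('top'); 
    lab=cv2.cvtColor(T['bgr'],cv2.COLOR_BGR2LAB).astype(float)
    m=((np.linalg.norm((lab-[164,130,132])*[.5,1.5,1.5],axis=2)<9)).astype(np.uint8); m[:, :150]=0
    n,l,s,ce=cv2.connectedComponentsWithStats(m)
    for i in range(1,n):
        x,y,w,h,a=s[i]
        if a>80 and 12<w<26 and 12<h<26 and y>245:
            cs,_=cv2.findContours((l==i).astype(np.uint8),cv2.RETR_EXTERNAL,cv2.CHAIN_APPROX_NONE)
            P=np.array([onz(T,q[0],9)[:2] for q in cs[0]],np.float32); print('grey',ce[i].round(1),a,cv2.minEnclosingCircle(P), onz(T,ce[i],9)[:2].round(1))
    return T
E
python3 - <<'E'
from h import *
print(st()[1].round(3)); plan([424,79,120]); seering()
E
```

```text
[[-0.    -0.97   0.242]
 [-0.     0.242  0.97 ]
 [-1.     0.    -0.   ]]
t 0.4 pos [151.4 606.3 225.6] world d [ 272.6 -527.3 -105.6] tool d [ 105.6 -392.2 -445.6] turn 76.0 F [-0.6  0.5  0.2] op 1.002 j [ 1.22  0.49  1.56  0.    1.09 -0.11]
grey [207.2 280.9] 176 ((416.13568115234375, 302.1726379394531), 25.8840274810791) [417.5 302.4]
grey [234.1 281.1] 196 ((419.1535949707031, 223.4229278564453), 27.263694763183594) [418.1 226.3]
```

Call:
{"method": "apply_moves", "body": {
  "increments": [
    [0,0,0,0,7.6],
    [0,0,0,0,7.6],
    [0,0,0,0,7.6],
    [0,0,0,0,7.6],
    [0,0,0,0,7.6],
    [0,0,0,0,7.6],
    [0,0,0,0,7.6],
    [0,0,0,0,7.6],
    [0,0,0,0,7.6],
    [0,0,0,0,7.6]
  ]
}}

```text
t: 1.45
eef_pos: [151.5, 606.4, 225.6]
tcp_rot: [1.66, 1.571, 1.654]
ft_force: [0.3, -0.2, -0.6]
opening: 1.001
```

Call:
{"method": "apply_moves", "body": {
  "increments": [
    [0,0,0,45,0],
    [0,0,0,45,0],
    [0,0,0,45,0],
    [0,0,-40,40,0],
    [0,0,-40,40,0],
    [0,0,-40,40,0],
    [0,0,-45,18,0],
    [0,0,-45,0,0],
    [0,0,-45,0,0],
    [0,0,-45,0,0]
  ]
}}

```text
t: 2.45
eef_pos: [410.2, 318.4, 225.6]
tcp_rot: [0.709, 1.571, 0.708]
ft_force: [0.8, 0.2, -0.7]
opening: 1.0
```

```bash
python3 -c "
from h import *
plan([424,79,120])"
```

```text
t 2.45 pos [410.2 318.4 225.6] world d [  13.8 -239.4 -105.6] tool d [ 105.6 -239.4   13.9] turn -0.0 F [ 0.8  0.2 -0.7] op 1.0 j [0.53 0.34 1.82 0.   0.98 0.53]
```

Call:
{"method": "apply_moves", "body": {
  "increments": [
    [0,0,-40,0,0],
    [0,0,-40,0,0],
    [0,0,-40,0,0],
    [0,15,-40,0,0],
    [0,25,-40,0,0],
    [0,30,-27,0,0],
    [0,35,0,0,0],
    [0,0,0,0,0],
    [0,0,0,0,0]
  ]
}}

```text
t: 3.35
eef_pos: [410.4, 93.4, 121.1]
tcp_rot: [3.083, 1.57, 3.083]
ft_force: [-0.5, 0.6, 1.0]
opening: 1.001
```

```bash
python3 -c "
from h import *
plan([424,79,13]); T=cam('top'); S=cam('scene'); cv2.imwrite('pics/g1.png',np.hstack([cv2.resize(T['bgr'][230:320,190:330],(560,360)),cv2.resize(S['bgr'][230:380,310:410],(240,360))]))"
```

```text
t 3.35 pos [410.4  93.4 121.1] world d [  13.6  -14.4 -108.1] tool d [108.1 -14.4  13.7] turn -0.0 F [-0.5  0.6  1. ] op 1.001 j [0.07 0.37 2.15 0.   0.61 0.07]
```

View pics/g1.png

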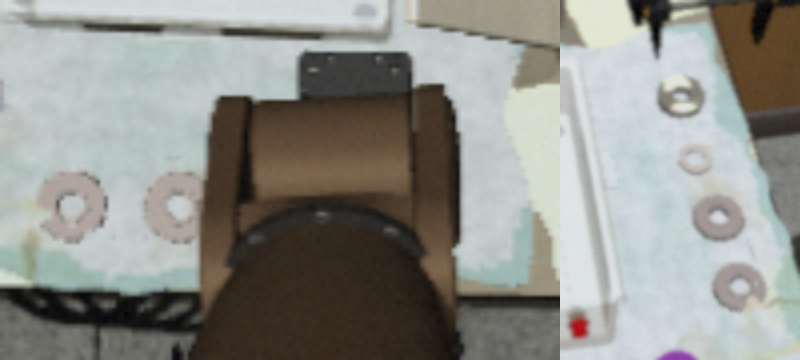

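The spacer stands clear between the two open fingers, and the other rings have not moved. Next I correct the offset, descend and grip.

Call:
{"method": "apply_moves", "body": {
  "increments": [
    [0,10,-14.4,13.6,0],
    [0,25,0,0,0],
    [0,25,0,0,0],
    [0,20,0,0,0],
    [0,15,0,0,0],
    [0,10,0,0,0],
    [0,3,0,0,0],
    [0,0,0,0,0]
  ]
}}

```text
t: 4.25
eef_pos: [424.3, 79.1, 13.1]
tcp_rot: [0.149, 1.57, 0.149]
ft_force: [0.6, -0.2, -0.3]
opening: 1.005
```

Call:
{"method": "apply_moves", "body": {
  "increments": [
    [1,0,0,0,0],
    [1,0,0,0,0],
    [1,0,0,0,0],
    [1,0,0,0,0],
    [1,0,0,0,0],
    [1,0,0,0,0],
    [1,0,0,0,0],
    [1,0,0,0,0]
  ]
}}

```text
t: 5.05
eef_pos: [423.9, 78.8, 12.7]
tcp_rot: [0.766, 1.571, 0.766]
ft_force: [-0.0, -0.1, 1.7]
opening: 0.526
```

Call:
{"method": "apply_moves", "body": {
  "increments": [
    [1,-20,0,0,0],
    [1,-30,0,0,0],
    [1,-30,0,0,0],
    [1,-30,0,0,0],
    [1,-30,0,0,0],
    [1,0,0,0,0]
  ]
}}

```text
t: 5.65
eef_pos: [425.1, 78.9, 155.5]
tcp_rot: [0.054, 1.565, 0.054]
ft_force: [-0.2, -0.5, -0.6]
opening: 0.523
```

```bash
python3 -c "
from h import *
plan(cw(0,0,150)); T=cam('top'); S=cam('scene'); cv2.imwrite('pics/g2.png',cv2.resize(S['bgr'][160:300,270:410],(560,560)))"
```

```text
t 5.65 pos [425.1  78.9 155.5] world d [ 198.4 -197.7   -5.5] tool d [   6.5 -197.6  198.5] turn -0.0 F [-0.2 -0.5 -0.6] op 0.523 j [0.03 0.32 2.1  0.   0.72 0.03]
```

View pics/g2.png

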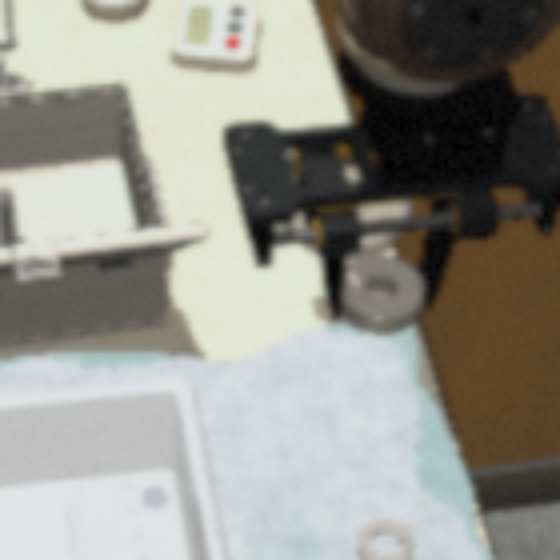

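The spacer is gripped level, with its hole at about (365,231) in the scene view. I'll measure the hole's offset against the TCP while moving beside the case.

```bash
python3 -c "
from h import *
S=cam('scene'); print(onz(S,(365,231.2),158), onz(S,(365,231.2),150)); plan([425,-117,150])"
```

```text
[426.35380383  78.29000396 158.        ] [423.9510108   71.51100622 150.        ]
t 5.8 pos [423.5  78.8 152. ] world d [   1.5 -195.8   -2. ] tool d [   2.  -195.8    1.6] turn -0.0 F [-0.5 -0.1 -0.8] op 0.526 j [0.03 0.33 2.1  0.   0.71 0.03]
```

Call:
{"method": "apply_moves", "body": {
  "increments": [
    [1,0,-20,0,0],
    [1,0,-35,0,0],
    [1,0,-40,0,0],
    [1,0,-40,0,0],
    [1,0,-35,0,0],
    [1,0,-20,0,0],
    [1,0,-8,0,0],
    [1,0,0,40,0],
    [1,0,0,40,0],
    [1,0,0,0,0]
  ]
}}

```text
t: 6.8
eef_pos: [507.2, -118.8, 151.5]
tcp_rot: [0.014, 1.57, 0.014]
ft_force: [0.0, 0.1, -1.0]
opening: 0.521
```

```bash
python3 -c "
from h import *
plan(cw(0,0,150))"
```

```text
t 6.8 pos [ 507.2 -118.8  151.5] world d [116.3  -0.   -1.5] tool d [ 1.600e+00 -1.000e-01  1.163e+02] turn 0.0 F [ 0.   0.1 -1. ] op 0.521 j [-0.36  0.44  1.9   0.    0.81 -0.36]
```

Call:
{"method": "apply_moves", "body": {
  "increments": [
    [1,0,0,30,0],
    [1,0,0,40,0],
    [1,0,0,30,0],
    [1,0,0,16,0],
    [1,20,0,0,0],
    [1,25,0,0,0],
    [1,15,0,0,0],
    [1,0,0,0,0],
    [1,0,0,0,0]
  ]
}}

```text
t: 7.7
eef_pos: [619.8, -119.0, 92.7]
tcp_rot: [2.645, 1.57, 2.645]
ft_force: [0.7, 0.9, -0.2]
opening: 0.526
```

```bash
python3 -c "
from h import *
plan(cw(0,0,19)); T=cam('top'); S=cam('scene'); cv2.imwrite('pics/g3.png',np.hstack([cv2.resize(T['bgr'][150:260,300:420],(436,400)),cv2.resize(S['bgr'][150:250,220:320],(400,400))]))"
```

```text
t 7.7 pos [ 619.8 -119.    92.7] world d [  3.7   0.2 -73.7] tool d [73.7  0.2  3.8] turn -0.0 F [ 0.7  0.9 -0.2] op 0.526 j [-0.29  0.65  1.67  0.    0.83 -0.29]
```

View pics/g3.png

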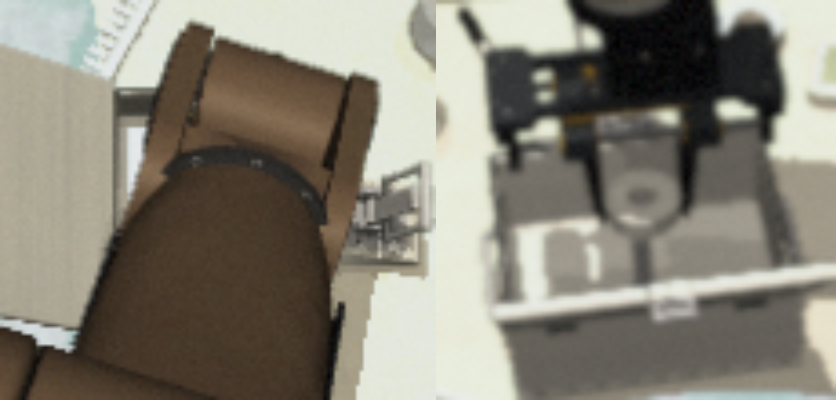

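The ring's hole sits over the rod, which shows below it at scene crop (640,255). I correct x by 3.7 mm and lower part of the way, watching the force.

Call:
{"method": "apply_moves", "body": {
  "increments": [
    [1,0,0,3.7,0],
    [1,0,0,0,0],
    [1,8,0,0,0],
    [1,8,0,0,0],
    [1,8,0,0,0],
    [1,8,0,0,0],
    [1,0,0,0,0]
  ]
}}

```text
t: 8.5
eef_pos: [622.9, -119.1, 59.0]
tcp_rot: [2.81, 1.568, 2.81]
ft_force: [-0.2, -0.8, -0.9]
opening: 0.526
```

Call:
{"method": "apply_moves", "body": {
  "increments": [
    [1,10,0,0,0],
    [1,10,0,0,0],
    [1,10,0,0,0],
    [1,8,0,0,0],
    [1,3,0,0,0],
    [1,0,0,0,0]
  ]
}}

```text
t: 9.1
eef_pos: [623.4, -119.2, 19.2]
tcp_rot: [2.709, 1.57, 2.708]
ft_force: [-0.5, -0.0, -0.6]
opening: 0.525
```

```bash
python3 -c "
from h import *
plan(cw(0,0,19))"
```

```text
t 9.1 pos [ 623.4 -119.2   19.2] world d [ 0.1  0.4 -0.2] tool d [0.2 0.4 0.1] turn -0.0 F [-0.5 -0.  -0.6] op 0.525 j [-0.29  0.76  1.69  0.    0.69 -0.29]
```

Call:
{"method": "apply_moves", "body": {
  "increments": [
    [0,0,0,0,0],
    [0,0,0,0,0],
    [0,0,0,0,0],
    [0,-15,0,0,0],
    [0,-30,0,0,0],
    [0,-30,0,0,0],
    [0,-30,0,0,0],
    [0,-30,0,-20,0],
    [0,0,0,-40,0],
    [0,0,0,-40,0]
  ]
}}

```text
t: 10.1
eef_pos: [522.6, -119.1, 156.5]
tcp_rot: [-0.321, 1.568, -0.321]
ft_force: [0.5, -0.8, -0.7]
opening: 1.002
```

Call:
{"method": "apply_moves", "body": {
  "increments": [
    [0,0,0,-40,0],
    [0,0,0,-40,0],
    [0,0,20,-20,0],
    [0,0,35,0,0],
    [0,0,40,0,0],
    [0,0,40,0,0],
    [0,0,40,0,0],
    [0,0,40,0,0],
    [0,0,40,0,0],
    [0,0,0,0,0]
  ]
}}

```text
t: 11.1
eef_pos: [423.5, 139.2, 155.7]
tcp_rot: [0.373, 1.569, 0.376]
ft_force: [-0.9, -0.8, 0.2]
opening: 0.996
```

```bash
cat >> h.py <<'E'
def seeS(z=8): # grey rings in scene view
    S=cam('scene'); lab=cv2.cvtColor(S['bgr'],cv2.COLOR_BGR2LAB).astype(float)
    ref=np.array([150,131,132.]); m=((np.abs(lab[:,:,0]-145)<25)&(lab[:,:,1]>129.5)&(lab[:,:,1]<138)).astype(np.uint8); m[:, :330]=0; m[:240]=0; m[:,420:]=0
    n,l,s,ce=cv2.connectedComponentsWithStats(m)
    for i in range(1,n):
        x,y,w,h,a=s[i]
        if a>70 and w<35 and h<35:
            cs,_=cv2.findContours((l==i).astype(np.uint8),cv2.RETR_EXTERNAL,cv2.CHAIN_APPROX_NONE)
            P=np.array([onz(S,q[0],z)[:2] for q in cs[0]],np.float32); print('sgrey',ce[i].round(1),a,w,h,cv2.minEnclosingCircle(P))
    return S
E
python3 -c "
from h import *
plan([421,222,100]); S=seeS(); seering()
cv2.imwrite('pics/g4.png',np.hstack([cv2.resize(S['bgr'][150:250,220:320],(400,400)),cv2.resize(S['bgr'][250:380,330:430],(400,520))[:400]]))
for p in [(376,319),(385,341),(378,321),(376,328)]: print(cv2.cvtColor(S['bgr'],cv2.COLOR_BGR2LAB)[p[1],p[0]])"
```

```text
t 11.1 pos [423.5 139.2 155.7] world d [ -2.5  82.8 -55.7] tool d [55.8 82.7 -2.3] turn 0.2 F [-0.9 -0.8  0.2] op 0.996 j [0.17 0.34 2.06 0.   0.74 0.16]
sgrey [375.7 320.3] 235 20 18 ((420.470703125, 224.9994659423828), 24.139089584350586)
sgrey [383.3 348.6] 211 21 19 ((420.63153076171875, 301.2373352050781), 23.291479110717773)
grey [207.6 281. ] 177 ((416.9067687988281, 301.55023193359375), 25.508756637573242) [417.2 301.3]
[217 127 125]
[161 131 130]
[216 126 125]
[148 131 130]
```

View pics/g4.png

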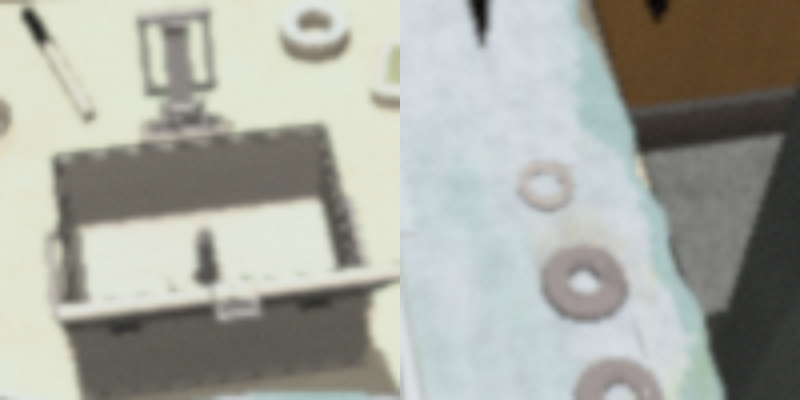

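The scene crop shows the case with the rod at (205,255) and the lid edge hiding its foot. Filter 1 is at crop (583,283), equal to scene pixel (376,320). The spacer is hidden here, so I'll confirm its seating in the top view.

```bash
python3 -c "
from h import *
T=cam('top');S=cam('scene'); print('scene rod pts',proj(S,[cw(0,0,67),cw(0,0,22),cw(-25,0,22)]),proj(T,[cw(0,0,67),cw(0,0,22)]))
cv2.imwrite('pics/g5.png',cv2.resize(T['bgr'][165:255,280:420],(560,360)))"
```

```text
scene rod pts [[271.38276547 207.20018089]
 [272.1823885  218.83010995]
 [271.05152722 212.22216934]] [[359.06434303 207.06119999]
 [357.58602811 210.22408133]]
```

View pics/g5.png

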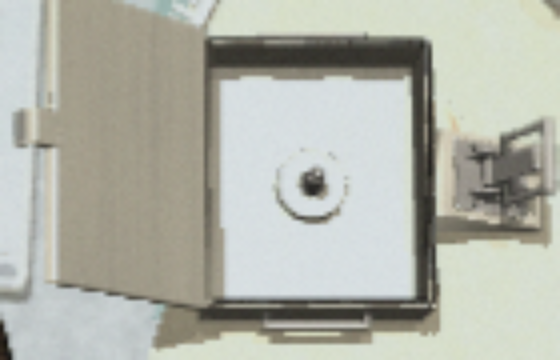

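Call:
{"method": "apply_moves", "body": {
  "increments": [
    [0,0,25,-3.0,0],
    [0,15,30,0,0],
    [0,25,30,0,0],
    [0,30,0,0,0],
    [0,25,0,0,0],
    [0,0,0,0,0],
    [0,0,0,0,0]
  ]
}}

```text
t: 12.0
eef_pos: [421.0, 219.9, 60.1]
tcp_rot: [-2.868, 1.57, -2.87]
ft_force: [0.7, -0.3, 1.3]
opening: 1.001
```

```bash
python3 -c "
from h import *
plan([420,224.8,12.5])"
```

```text
t 12.0 pos [421.  219.9  60.1] world d [ -1.    4.9 -47.6] tool d [47.6  4.9 -1. ] turn -0.1 F [ 0.7 -0.3  1.3] op 1.001 j [0.34 0.54 2.08 0.   0.52 0.34]
```

The spacer lies flat on the rod at top crop (312,187). Now I pick up the first filter.

Call:
{"method": "apply_moves", "body": {
  "increments": [
    [0,10,4.9,-1,0],
    [0,15,0,0,0],
    [0,14,0,0,0],
    [0,8.5,0,0,0],
    [0,0,0,0,0],
    [1,0,0,0,0],
    [1,0,0,0,0],
    [1,0,0,0,0],
    [1,0,0,0,0],
    [1,0,0,0,0]
  ]
}}

```text
t: 13.0
eef_pos: [419.7, 225.7, 12.3]
tcp_rot: [0.55, 1.57, 0.55]
ft_force: [0.3, 0.4, -0.4]
opening: 0.635
```

Call:
{"method": "apply_moves", "body": {
  "increments": [
    [1,0,0,0,0],
    [1,0,0,0,0],
    [1,-20,0,0,0],
    [1,-30,0,0,0],
    [1,-30,0,0,0],
    [1,-30,0,0,0],
    [1,-28,0,0,0],
    [1,0,0,0,0],
    [1,0,0,0,0]
  ]
}}

```text
t: 13.9
eef_pos: [419.6, 225.7, 150.3]
tcp_rot: [0.437, 1.57, 0.436]
ft_force: [0.3, -1.0, -0.5]
opening: 0.521
```

```bash
python3 -c "
from h import *
plan([420,-119,150]); S=cam('scene'); p=proj(S,[st()[0]['eef_pos']-[0,0,5]])[0];print(p); u,v=p.astype(int);cv2.imwrite('pics/g6.png',cv2.resize(S['bgr'][v-40:v+40,u-50:u+50],(500,400)))"
```

```text
t 13.9 pos [419.6 225.7 150.3] world d [ 4.000e-01 -3.447e+02 -3.000e-01] tool d [ 1.000e-01 -3.447e+02  6.000e-01] turn -0.0 F [ 0.3 -1.  -0.5] op 0.521 j [0.35 0.39 2.   0.   0.75 0.36]
[383.78509085 286.53650409]
```

View pics/g6.png

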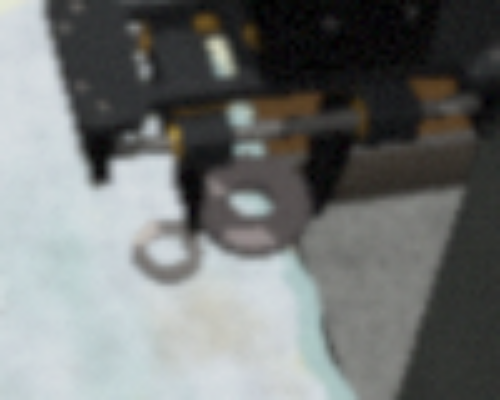

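Filter 1 is held level, with its hole at scene (382.6,286.6). I compute its offset, then carry it over.

```bash
python3 -c "
from h import *
S=cam('scene'); print(onz(S,(382.6,286.6),147))"
```

```text
[422.57531899 226.93900954 147.        ]
```

Call:
{"method": "apply_moves", "body": {
  "increments": [
    [1,0,-20,0,0],
    [1,0,-35,0,0],
    [1,0,-40,0,0],
    [1,0,-40,0,0],
    [1,0,-40,0,0],
    [1,0,-40,0,0],
    [1,0,-40,0,0],
    [1,0,-40,0,0],
    [1,0,-30,0,0],
    [1,0,-15,0,0]
  ]
}}

```text
t: 15.0
eef_pos: [419.0, -116.4, 149.0]
tcp_rot: [2.757, 1.569, 2.755]
ft_force: [-0.3, 0.1, -0.2]
opening: 0.52
```

Call:
{"method": "apply_moves", "body": {
  "increments": [
    [1,0,0,20,0],
    [1,0,0,30,0],
    [1,0,0,35,0],
    [1,0,0,35,0],
    [1,0,0,35,0],
    [1,0,0,30,0],
    [1,0,0,15,0],
    [1,0,0,0,0],
    [1,0,0,0,0]
  ]
}}

```text
t: 15.9
eef_pos: [618.6, -114.2, 148.6]
tcp_rot: [2.837, 1.568, 2.837]
ft_force: [-0.2, 0.1, -0.4]
opening: 0.521
```

```bash
python3 -c "
from h import *
plan(cw(0,0,95))"
```

```text
t 15.9 pos [ 618.6 -114.2  148.6] world d [  4.9  -4.6 -53.6] tool d [53.6 -4.7  5.1] turn -0.0 F [-0.2  0.1 -0.4] op 0.521 j [-0.29  0.58  1.63  0.    0.94 -0.29]
```

Call:
{"method": "apply_moves", "body": {
  "increments": [
    [1,0,-5.2,5,0],
    [1,0,0,0,0],
    [1,20,0,0,0],
    [1,25,0,0,0],
    [1,14,0,0,0],
    [1,8,0,0,0],
    [1,8,0,0,0],
    [1,8,0,0,0],
    [1,0,0,0,0]
  ]
}}

```text
t: 16.8
eef_pos: [624.3, -119.5, 66.5]
tcp_rot: [2.741, 1.57, 2.741]
ft_force: [-0.0, -0.2, 0.5]
opening: 0.518
```

```bash
python3 -c "
from h import *
plan(cw(0,0,35))"
```

```text
t 16.8 pos [ 624.3 -119.5   66.5] world d [ -0.8   0.7 -31.5] tool d [31.5  0.7 -0.7] turn -0.0 F [-0.  -0.2  0.5] op 0.518 j [-0.29  0.69  1.67  0.    0.78 -0.29]
```

Call:
{"method": "apply_moves", "body": {
  "increments": [
    [1,10,0,0,0],
    [1,10,0,0,0],
    [1,8,0,0,0],
    [1,3,0,0,0],
    [1,0,0,0,0],
    [0,0,0,0,0],
    [0,0,0,0,0],
    [0,0,0,0,0]
  ]
}}

```text
t: 17.6
eef_pos: [624.7, -119.6, 36.5]
tcp_rot: [-0.179, 1.57, -0.18]
ft_force: [0.7, -0.4, 0.0]
opening: 0.717
```

Call:
{"method": "apply_moves", "body": {
  "increments": [
    [0,-15,0,0,0],
    [0,-30,0,0,0],
    [0,-30,0,0,0],
    [0,-30,0,-10,0],
    [0,-10,0,-30,0],
    [0,0,0,-40,0],
    [0,0,0,-40,0],
    [0,0,0,-40,0],
    [0,0,0,-30,0],
    [0,0,0,-15,0]
  ]
}}

```text
t: 18.6
eef_pos: [417.3, -119.2, 152.3]
tcp_rot: [-0.395, 1.57, -0.396]
ft_force: [-0.4, -0.3, -0.5]
opening: 1.0
```

Call:
{"method": "apply_moves", "body": {
  "increments": [
    [0,0,20,0,0],
    [0,0,35,0,0],
    [0,0,40,0,0],
    [0,0,40,0,0],
    [0,0,40,0,0],
    [0,0,40,0,0],
    [0,0,40,0,0],
    [0,0,40,0,0],
    [0,0,40,0,0],
    [0,0,0,0,0]
  ]
}}

```text
t: 19.6
eef_pos: [419.7, 219.0, 152.3]
tcp_rot: [0.509, 1.568, 0.513]
ft_force: [0.7, 0.4, 0.2]
opening: 0.999
```

```bash
python3 -c "
from h import *
plan([419.5,301.4,12.5]); S=seeS(); T=seering(); cv2.imwrite('pics/g7.png',np.hstack([cv2.resize(T['bgr'][165:255,300:400],(400,360)),cv2.resize(S['bgr'][275:375,330:430],(360,360))]))"
```

```text
t 19.6 pos [419.7 219.  152.3] world d [  -0.2   82.4 -139.8] tool d [139.8  82.2  -0.2] turn 0.2 F [0.7 0.4 0.2] op 0.999 j [0.34 0.38 2.01 0.   0.75 0.34]
sgrey [383.2 348.8] 211 21 19 ((420.5616760253906, 301.443359375), 23.371408462524414)
```

View pics/g7.png

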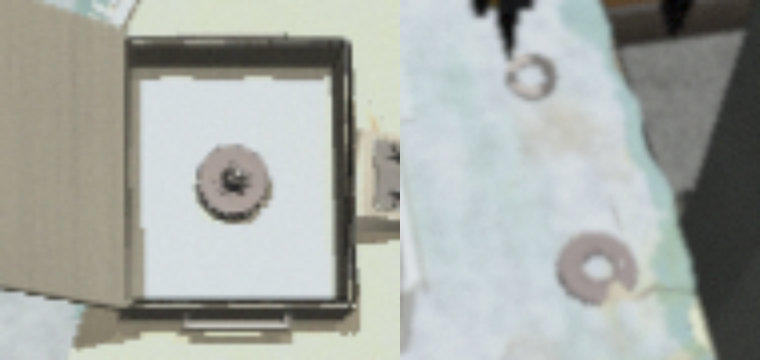

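The first filter is on the rod at crop (234,180). The second lies at scene (383,349), with a pale notch at its lower right, and has not moved. I pick it up now.

Call:
{"method": "apply_moves", "body": {
  "increments": [
    [0,0,25,0,0],
    [0,10,30,0,0],
    [0,25,27,0,0],
    [0,30,0,0,0],
    [0,30,0,0,0],
    [0,10,0,0,0],
    [0,0,0,0,0],
    [0,0,0,0,0]
  ]
}}

```text
t: 20.5
eef_pos: [420.4, 297.1, 47.3]
tcp_rot: [0.525, 1.57, 0.524]
ft_force: [0.4, 0.6, -0.1]
opening: 0.995
```

```bash
python3 -c "
from h import *
plan([419.5,301.2,12.5])"
```

```text
t 20.5 pos [420.4 297.1  47.3] world d [ -0.9   4.1 -34.8] tool d [34.8  4.1 -0.9] turn -0.1 F [ 0.4  0.6 -0.1] op 0.995 j [0.49 0.6  1.99 0.   0.55 0.49]
```

Call:
{"method": "apply_moves", "body": {
  "increments": [
    [0,8,4.1,-0.9,0],
    [0,14,0,0,0],
    [0,9,0,0,0],
    [0,3.8,0,0,0],
    [0,0,0,0,0],
    [1,0,0,0,0],
    [1,0,0,0,0],
    [1,0,0,0,0],
    [1,0,0,0,0],
    [1,0,0,0,0]
  ]
}}

```text
t: 21.5
eef_pos: [418.8, 301.6, 11.4]
tcp_rot: [0.837, 1.571, 0.836]
ft_force: [0.1, -0.1, 0.9]
opening: 0.631
```

Call:
{"method": "apply_moves", "body": {
  "increments": [
    [1,0,0,0,0],
    [1,0,0,0,0],
    [1,-20,0,0,0],
    [1,-30,0,0,0],
    [1,-30,0,0,0],
    [1,-30,0,0,0],
    [1,-28,0,0,0],
    [1,0,0,0,0],
    [1,0,0,0,0]
  ]
}}

```text
t: 22.4
eef_pos: [418.7, 301.6, 149.5]
tcp_rot: [0.576, 1.57, 0.576]
ft_force: [-0.6, -0.9, -0.0]
opening: 0.521
```

```bash
cat >> h.py <<'E'
def held(zt): # centroid of pinkish-grey held ring in the scene view, as contour at height zt
    S=cam('scene'); e=st()[0]['eef_pos']; p=proj(S,[e-[0,0,4]])[0]; u,v=p.astype(int)
    lab=cv2.cvtColor(S['bgr'],cv2.COLOR_BGR2LAB).astype(int)[v-16:v+16,u-16:u+16]
    m=((lab[:,:,0]>75)&(lab[:,:,0]<175)&(lab[:,:,1]>=129)).astype(np.uint8); n,l,s,ce=cv2.connectedComponentsWithStats(m)
    k=1+np.argmax(s[1:,4]); q=ce[k]+[u-16,v-16]; print('held',s[k],q,onz(S,q,zt)-e)
E
python3 -c "
from h import *
plan([420,-119,150]); held(st()[0]['eef_pos'][2]-7)"
```

```text
t 22.4 pos [418.7 301.6 149.5] world d [   1.3 -420.6    0.5] tool d [  -0.7 -420.6    1.5] turn -0.0 F [-0.6 -0.9 -0. ] op 0.521 j [0.5  0.44 1.91 0.   0.8  0.5 ]
held [  7   4  22  24 279] [394.44444444 317.89964158] [-1.44459095  1.40486867 -6.29850217]
```

Call:
{"method": "apply_moves", "body": {
  "increments": [
    [1,0,-25,0,0],
    [1,0,-40,0,0],
    [1,0,-45,0,0],
    [1,0,-45,0,0],
    [1,0,-45,0,0],
    [1,0,-45,0,0],
    [1,0,-45,0,0],
    [1,0,-45,0,0],
    [1,0,-45,0,0],
    [1,0,-35,0,0]
  ]
}}

```text
t: 23.45
eef_pos: [417.9, -115.5, 148.2]
tcp_rot: [2.707, 1.569, 2.706]
ft_force: [1.3, -0.2, -0.4]
opening: 0.521
```

Call:
{"method": "apply_moves", "body": {
  "increments": [
    [1,0,0,20,0],
    [1,0,0,30,0],
    [1,0,0,35,0],
    [1,0,0,35,0],
    [1,0,0,35,0],
    [1,0,0,30,0],
    [1,0,0,15,0],
    [1,0,0,0,0],
    [1,0,0,0,0]
  ]
}}

```text
t: 24.35
eef_pos: [617.6, -113.2, 147.7]
tcp_rot: [2.827, 1.568, 2.827]
ft_force: [0.1, 0.5, -0.1]
opening: 0.519
```

```bash
python3 -c "
from h import *
plan(cw(0,0,45));held(st()[0]['eef_pos'][2]-7)"
```

```text
t 24.35 pos [ 617.6 -113.2  147.7] world d [   5.9   -5.6 -102.7] tool d [102.7  -5.7   6.2] turn -0.0 F [ 0.1  0.5 -0.1] op 0.519 j [-0.29  0.58  1.63  0.    0.94 -0.29]
held [  3   8  22  20 245] [270.49387755 187.87755102] [ 5.2191899  -1.36446481 -7.50155176]
```

Call:
{"method": "apply_moves", "body": {
  "increments": [
    [1,0,-6,5.7,0],
    [1,0,0,0,0],
    [1,20,0,0,0],
    [1,25,0,0,0],
    [1,13,0,0,0],
    [1,8,0,0,0],
    [1,8,0,0,0],
    [1,8,0,0,0],
    [1,0,0,0,0]
  ]
}}

```text
t: 25.3
eef_pos: [624.1, -119.4, 66.6]
tcp_rot: [2.755, 1.57, 2.754]
ft_force: [-0.4, -0.0, -0.4]
opening: 0.521
```

```bash
python3 -c "
from h import *
plan(cw(0,0,45))"
```

```text
t 25.3 pos [ 624.1 -119.4   66.6] world d [ -0.6   0.6 -21.6] tool d [21.6  0.6 -0.5] turn -0.0 F [-0.4 -0.  -0.4] op 0.521 j [-0.29  0.69  1.67  0.    0.78 -0.29]
```

Call:
{"method": "apply_moves", "body": {
  "increments": [
    [1,8,0,0,0],
    [1,8,0,0,0],
    [1,5,0,0,0],
    [1,1,0,0,0],
    [1,0,0,0,0],
    [0,0,0,0,0],
    [0,0,0,0,0],
    [0,0,0,0,0]
  ]
}}

```text
t: 26.1
eef_pos: [624.4, -119.5, 45.6]
tcp_rot: [-0.104, 1.57, -0.105]
ft_force: [0.4, 0.1, 0.3]
opening: 0.713
```

Call:
{"method": "apply_moves", "body": {
  "increments": [
    [0,-15,0,0,0],
    [0,-30,0,0,0],
    [0,-30,0,0,0],
    [0,-30,0,-10,0],
    [0,0,0,-30,0],
    [0,0,0,-40,0],
    [0,0,0,-40,0],
    [0,0,0,-40,0],
    [0,0,0,-30,0],
    [0,0,0,-10,0]
  ]
}}

```text
t: 27.1
eef_pos: [422.1, -119.1, 151.4]
tcp_rot: [-0.319, 1.571, -0.32]
ft_force: [0.6, -0.1, -0.5]
opening: 1.004
```

Call:
{"method": "apply_moves", "body": {
  "increments": [
    [0,0,20,0,0],
    [0,0,35,0,0],
    [0,0,40,0,0],
    [0,0,40,0,0],
    [0,0,40,0,0],
    [0,0,30,0,0],
    [0,0,0,0,0]
  ]
}}

```text
t: 27.8
eef_pos: [425.2, 88.4, 151.1]
tcp_rot: [0.245, 1.569, 0.248]
ft_force: [-0.3, 0.4, 0.4]
opening: 1.002
```

```bash
python3 -c "
from h import *
plan([425,155.3,12]); S=cam('scene');T=cam('top')
print(ring(S,(366,297),7,36)); cv2.imwrite('pics/g8.png',np.hstack([cv2.resize(T['bgr'][165:255,300:400],(400,360)),cv2.resize(S['bgr'][270:370,330:430],(360,360))]))"
```

```text
t 27.8 pos [425.2  88.4 151.1] world d [  -0.2   66.9 -139.1] tool d [139.1  66.8  -0.2] turn 0.2 F [-0.3  0.4  0.4] op 1.002 j [0.05 0.33 2.09 0.   0.71 0.05]
(((426.4734802246094, 156.13858032226562), 19.02655029296875), array([34.85974289, 37.51955857]))
```

View pics/g8.png

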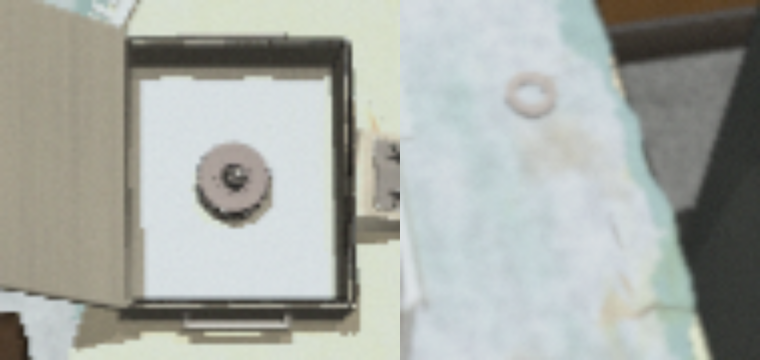

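Both filters are stacked, at crop (234,178), and no grey ring is left on the bench; the "notch" was a stain on the mat. The cap washer is at about (425.5,155.6) and has not moved, so I pick it up.

Call:
{"method": "apply_moves", "body": {
  "increments": [
    [0,0,25,0,0],
    [0,10,30,0,0],
    [0,25,12,0,0],
    [0,30,0,0,0],
    [0,30,0,0,0],
    [0,10,0,0,0],
    [0,0,0,0,0],
    [0,0,0,0,0]
  ]
}}

```text
t: 28.7
eef_pos: [425.1, 152.2, 46.1]
tcp_rot: [0.296, 1.57, 0.294]
ft_force: [0.2, 0.6, -0.5]
opening: 1.001
```

```bash
python3 -c "
from h import *
plan([425.2,155.6,12])"
```

```text
t 28.7 pos [425.1 152.2  46.1] world d [  0.1   3.4 -34.1] tool d [34.1  3.4  0.1] turn -0.1 F [ 0.2  0.6 -0.5] op 1.001 j [0.2  0.55 2.14 0.   0.45 0.2 ]
```

Call:
{"method": "apply_moves", "body": {
  "increments": [
    [0,8,3.3,0,0],
    [0,14,0,0,0],
    [0,9,0,0,0],
    [0,2.5,0,0,0],
    [0,0,0,0,0],
    [1,0,0,0,0],
    [1,0,0,0,0],
    [1,0,0,0,0],
    [1,0,0,0,0],
    [1,0,0,0,0]
  ]
}}

```text
t: 29.7
eef_pos: [424.5, 155.9, 11.9]
tcp_rot: [0.526, 1.571, 0.526]
ft_force: [0.4, 0.6, 0.4]
opening: 0.635
```

Call:
{"method": "apply_moves", "body": {
  "increments": [
    [1,0,0,0,0],
    [1,0,0,0,0],
    [1,0,0,0,0],
    [1,-20,0,0,0],
    [1,-30,0,0,0],
    [1,-30,0,0,0],
    [1,-30,0,0,0],
    [1,-28,0,0,0],
    [1,0,0,0,0],
    [1,0,0,0,0]
  ]
}}

```text
t: 30.7
eef_pos: [424.4, 155.9, 149.9]
tcp_rot: [0.276, 1.57, 0.276]
ft_force: [-0.2, -0.8, -0.3]
opening: 0.37
```

```bash
python3 -c "
from h import *
plan([420,-119,150]); held(st()[0]['eef_pos'][2]-7)"
```

```text
t 30.7 pos [424.4 155.9 149.9] world d [-4.400e+00 -2.749e+02  1.000e-01] tool d [-1.000e-01 -2.749e+02 -4.300e+00] turn -0.0 F [-0.2 -0.8 -0.3] op 0.37 j [0.21 0.36 2.06 0.   0.73 0.21]
held [26 10  6 22 66] [386.54545455 265.86363636] [-25.47462754  15.98867308  -6.35639858]
```

Call:
{"method": "apply_moves", "body": {
  "increments": [
    [1,0,-20,0,0],
    [1,0,-35,0,0],
    [1,0,-40,0,0],
    [1,0,-40,0,0],
    [1,0,-40,0,0],
    [1,0,-40,0,0],
    [1,0,-35,0,0],
    [1,0,-20,0,0],
    [1,0,-5,0,0]
  ]
}}

```text
t: 31.65
eef_pos: [423.9, -120.7, 148.6]
tcp_rot: [2.704, 1.569, 2.701]
ft_force: [-0.6, 0.6, -0.2]
opening: 0.369
```

Call:
{"method": "apply_moves", "body": {
  "increments": [
    [1,0,0,20,0],
    [1,0,0,30,0],
    [1,0,0,35,0],
    [1,0,0,35,0],
    [1,0,0,35,0],
    [1,0,0,30,0],
    [1,0,0,12,0],
    [1,0,0,0,0],
    [1,0,0,0,0]
  ]
}}

```text
t: 32.55
eef_pos: [620.4, -118.2, 148.7]
tcp_rot: [2.808, 1.568, 2.809]
ft_force: [-0.4, -0.0, -0.6]
opening: 0.372
```

```bash
python3 -c "
from h import *
plan(cw(0,0,100))"
```

```text
t 32.55 pos [ 620.4 -118.2  148.7] world d [  3.1  -0.6 -48.7] tool d [48.6 -0.6  3.2] turn 0.0 F [-0.4 -0.  -0.6] op 0.372 j [-0.29  0.58  1.62  0.    0.94 -0.29]
```

Call:
{"method": "apply_moves", "body": {
  "increments": [
    [1,0,-1,3.2,0],
    [1,0,0,0,0],
    [1,20,0,0,0],
    [1,25,0,0,0],
    [1,13,0,0,0],
    [1,8,0,0,0],
    [1,8,0,0,0],
    [1,8,0,0,0],
    [1,0,0,0,0]
  ]
}}

```text
t: 33.45
eef_pos: [624.3, -120.1, 67.2]
tcp_rot: [2.755, 1.57, 2.754]
ft_force: [0.1, 0.5, -0.5]
opening: 0.37
```

```bash
python3 -c "
from h import *
plan(cw(0,0,55))"
```

```text
t 33.45 pos [ 624.3 -120.1   67.2] world d [ -0.8   1.3 -12.2] tool d [12.2  1.3 -0.7] turn -0.0 F [ 0.1  0.5 -0.5] op 0.37 j [-0.29  0.69  1.67  0.    0.78 -0.29]
```

Call:
{"method": "apply_moves", "body": {
  "increments": [
    [1,6,0.8,0,0],
    [1,5,0,0,0],
    [1,1.5,0,0,0],
    [1,0,0,0,0],
    [0,0,0,0,0],
    [0,0,0,0,0],
    [0,0,0,0,0],
    [0,0,0,0,0]
  ]
}}

```text
t: 34.25
eef_pos: [624.6, -119.4, 55.5]
tcp_rot: [0.007, 1.57, 0.006]
ft_force: [0.3, 0.5, 0.2]
opening: 0.648
```

Call:
{"method": "apply_moves", "body": {
  "increments": [
    [0,-15,0,0,0],
    [0,-30,0,0,0],
    [0,-30,0,0,0],
    [0,-30,0,-10,0],
    [0,-30,0,-30,0],
    [0,-30,0,-40,0],
    [0,0,0,-40,0],
    [0,0,0,-40,0],
    [0,0,0,-30,0],
    [0,0,0,-10,0]
  ]
}}

```text
t: 35.25
eef_pos: [422.3, -119.0, 221.5]
tcp_rot: [-0.394, 1.57, -0.394]
ft_force: [0.3, -0.2, -0.2]
opening: 1.001
```

```bash
python3 -c "
from h import *
plan([560,170,210]); S=cam('scene');T=cam('top')
a=cv2.resize(T['bgr'][150:250,270:420],(600,400),interpolation=2); b=cv2.resize(S['bgr'][150:240,220:330],(489,400),interpolation=2)
cv2.imwrite('pics/g9.png',cv2.resize(np.hstack([a,b[:,:200*2]]),(800,320)))
print(proj(S,[cw(-138,0,119),cw(166,0,211)]),proj(T,[cw(-138,0,119),cw(0,0,54)]))"
```

```text
t 35.25 pos [ 422.3 -119.   221.5] world d [137.7 289.  -11.5] tool d [ 11.5 289.1 137.4] turn -0.1 F [ 0.3 -0.2 -0.2] op 1.001 j [-0.43  0.23  2.    0.    0.91 -0.42]
[[264.34655446 158.35984331]
 [277.50108402 214.89027309]] [[412.16006922 203.52411782]
 [358.62860739 207.99353816]]
```

View pics/g9.png

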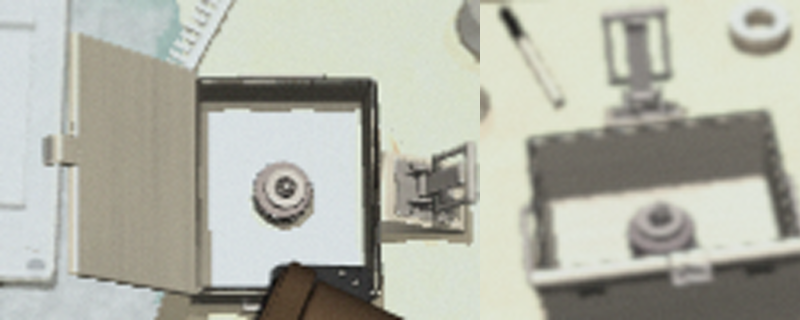

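The stack is complete: cap washer on the filters at crop (285,187) in the top view. The lid edge is at top px column 292. I'll work out the lid angle, the lever angle and the path for shutting the lid.

```bash
python3 -c "
from h import *
S=cam('scene');T=cam('top')
for a in np.arange(2.0,2.41,.05):
    e=(80-158*np.cos(a)+5*np.sin(a),0,79+158*np.sin(a)+5*np.cos(a)); i=(80-158*np.cos(a)-5*np.sin(a),0,79+158*np.sin(a)-5*np.cos(a)); n=(80-176*np.cos(a),0,79+176*np.sin(a))
    print(round(a,2),np.round(e,0),'top outer,inner',proj(T,[cw(*e),cw(*i),cw(*n)]).round(1).tolist(),'scene',proj(S,[cw(*i),cw(*n)]).round(1).tolist())
for L in np.arange(1.7,2.05,.05):
    f=np.radians(215)-L; ax=np.array([-120,64])+14*np.array([np.cos(f),np.sin(f)])+3*np.array([-np.sin(f),np.cos(f)]); b=ax+54*np.array([np.cos(f),np.sin(f)]); t=np.array([-120,64])+58*np.array([np.cos(f),np.sin(f)])
    print(round(L,2),'bar',b.round(0),'tip',t.round(0),proj(T,[cw(b[0],0,b[1]),cw(t[0],0,t[1])]).round(1).tolist(),proj(S,[cw(b[0],0,b[1]),cw(t[0],0,t[1])]).round(1).tolist())
"
```

```text
2.0 [150.   0. 221.] top outer,inner [[304.3, 194.4], [308.0, 194.1], [303.1, 192.7]] scene [[275.8, 202.6], [276.2, 201.8]]
2.05 [157.   0. 217.] top outer,inner [[301.5, 194.7], [305.1, 194.3], [299.9, 193.1]] scene [[276.3, 205.9], [276.8, 205.6]]
2.1 [164.   0. 213.] top outer,inner [[298.8, 195.1], [302.2, 194.7], [296.7, 193.5]] scene [[276.8, 209.3], [277.3, 209.5]]
2.15 [171.   0. 208.] top outer,inner [[296.2, 195.5], [299.5, 195.0], [293.7, 193.9]] scene [[277.2, 212.8], [277.9, 213.5]]
2.2 [177.   0. 204.] top outer,inner [[293.7, 195.9], [296.9, 195.4], [290.9, 194.3]] scene [[277.7, 216.3], [278.4, 217.5]]
2.25 [183.   0. 199.] top outer,inner [[291.3, 196.3], [294.3, 195.8], [288.1, 194.8]] scene [[278.2, 219.8], [278.9, 221.5]]
2.3 [189.   0. 193.] top outer,inner [[289.0, 196.8], [291.9, 196.2], [285.5, 195.3]] scene [[278.6, 223.4], [279.4, 225.5]]
2.35 [195.   0. 188.] top outer,inner [[286.9, 197.2], [289.6, 196.6], [283.0, 195.8]] scene [[279.1, 227.0], [279.9, 229.6]]
2.4 [200.   0. 182.] top outer,inner [[284.9, 197.7], [287.4, 197.1], [280.7, 196.4]] scene [[279.5, 230.5], [280.4, 233.6]]
1.7 bar [-154.  123.] tip [-147.  115.] [[418.4, 203.3], [415.2, 203.8]] [[263.6, 153.5], [264.1, 157.3]]
1.75 bar [-151.  125.] tip [-144.  117.] [[417.4, 203.1], [414.3, 203.7]] [[263.7, 153.8], [264.1, 157.6]]
1.8 bar [-148.  126.] tip [-142.  118.] [[416.4, 203.0], [413.4, 203.6]] [[263.8, 154.0], [264.2, 157.8]]
1.85 bar [-145.  127.] tip [-139.  119.] [[415.3, 202.9], [412.5, 203.5]] [[263.9, 154.4], [264.3, 158.2]]
1.9 bar [-142.  128.] tip [-136.  120.] [[414.2, 202.8], [411.5, 203.5]] [[264.0, 154.8], [264.4, 158.6]]
1.95 bar [-139.  129.] tip [-133.  120.] [[413.1, 202.7], [410.5, 203.4]] [[264.1, 155.3], [264.5, 159.0]]
2.0 bar [-135.  130.] tip [-130.  121.] [[411.9, 202.6], [409.5, 203.3]] [[264.2, 155.8], [264.6, 159.5]]
```

Call:
{"method": "apply_moves", "body": {
  "increments": [
    [1,0,20,0,0],
    [1,-10,35,0,0],
    [1,0,40,0,0],
    [1,0,40,0,0],
    [1,0,40,0,0],
    [1,0,35,0,0],
    [1,0,25,0,0],
    [1,0,0,0,0],
    [1,0,0,0,0]
  ]
}}

```text
t: 36.35
eef_pos: [425.3, 116.3, 230.1]
tcp_rot: [-2.948, 1.571, -2.947]
ft_force: [-0.3, 0.2, -0.1]
opening: 0.298
```

Call:
{"method": "apply_moves", "body": {
  "increments": [
    [1,0,0,20,0],
    [1,0,0,30,0],
    [1,0,0,35,0],
    [1,0,0,35,0],
    [1,0,0,30,0],
    [1,0,0,10,0],
    [1,0,0,0,0],
    [1,0,0,0,0]
  ]
}}

```text
t: 37.15
eef_pos: [583.7, 115.2, 230.1]
tcp_rot: [-3.124, 1.57, -3.125]
ft_force: [-0.3, 0.2, -0.2]
opening: 0.009
```

```bash
python3 -c "
from h import *
plan(cw(200,40,200))"
```

```text
t 37.15 pos [583.7 115.2 230.1] world d [ -2.6 -34.5 -30.1] tool d [ 30.1 -34.5  -2.5] turn -0.1 F [-0.3  0.2 -0.2] op 0.009 j [0.08 0.44 1.63 0.   1.07 0.08]
```

Call:
{"method": "apply_moves", "body": {
  "increments": [
    [1,15,0,0,0],
    [1,15,0,0,0],
    [1,0,-20,0,0],
    [1,0,-15,0,0],
    [1,0,-10,0,0],
    [1,0,-10,0,0],
    [1,0,-10,0,0],
    [1,0,-10,0,0]
  ]
}}

```text
t: 37.95
eef_pos: [584.7, 41.0, 202.0]
tcp_rot: [0.465, 1.567, 0.464]
ft_force: [-0.2, 6.6, 5.5]
opening: 0.004
```

Call:
{"method": "apply_moves", "body": {
  "increments": [
    [1,0,-10,0,0],
    [1,0,-10,0,0],
    [1,0,-10,0,0],
    [1,0,-10,0,0],
    [1,0,-10,0,0]
  ]
}}

```text
t: 38.45
eef_pos: [584.4, -10.1, 200.7]
tcp_rot: [0.223, 1.57, 0.223]
ft_force: [0.8, 3.5, 2.3]
opening: 0.004
```

```bash
python3 -c "
from h import *
plan(cw(95,40,200))"
```

```text
t 38.45 pos [584.4 -10.1 200.7] world d [ -2.1 -14.2  -0.7] tool d [  0.7 -14.2  -2.1] turn -0.0 F [0.8 3.5 2.3] op 0.004 j [-0.13  0.46  1.69  0.    0.99 -0.13]
```

Call:
{"method": "apply_moves", "body": {
  "increments": [
    [1,0,-12,0,0],
    [1,0,-12,0,0],
    [1,0,-12,0,0],
    [1,0,-12,0,0],
    [1,0,-12,0,0],
    [1,0,-12,0,0]
  ]
}}

```text
t: 39.05
eef_pos: [584.3, -82.4, 200.1]
tcp_rot: [2.902, 1.57, 2.902]
ft_force: [0.0, 3.4, -0.3]
opening: 0.006
```

Call:
{"method": "apply_moves", "body": {
  "increments": [
    [1,0,-12,0,0],
    [1,0,-12,0,0],
    [1,0,-12,0,0],
    [1,0,-10,0,0]
  ]
}}

```text
t: 39.45
eef_pos: [584.5, -128.6, 200.4]
tcp_rot: [-0.769, 1.57, -0.77]
ft_force: [0.2, 2.1, 0.5]
opening: 0.005
```

```bash
python3 -c "
from h import *
plan(cw(-4,40,194))"
```

```text
t 39.45 pos [ 584.5 -128.6  200.4] world d [-1.   5.3 -6.4] tool d [ 6.4  5.3 -1. ] turn -0.0 F [0.2 2.1 0.5] op 0.005 j [-0.33  0.48  1.66 -0.    1.01 -0.33]
```

Call:
{"method": "apply_moves", "body": {
  "increments": [
    [1,8,-6,0,0],
    [1,8,-6,0,0],
    [1,8,-5.5,0,0],
    [1,9,-4,0,0],
    [1,9,-4,0,0],
    [1,8,-4,0,0],
    [1,9,-2.5,0,0],
    [1,9,-2.5,0,0],
    [1,9,-2,0,0]
  ]
}}

```text
t: 40.35
eef_pos: [584.4, -164.0, 122.5]
tcp_rot: [2.21, 1.571, 2.21]
ft_force: [1.0, -0.8, 1.8]
opening: 0.007
```

Call:
{"method": "apply_moves", "body": {
  "increments": [
    [1,7,-1.3,0,0],
    [1,7,-1.3,0,0],
    [1,6,-1.2,0,0],
    [1,3,0,0,0],
    [1,0,0,0,0]
  ]
}}

```text
t: 40.85
eef_pos: [584.3, -167.5, 99.8]
tcp_rot: [2.668, 1.57, 2.668]
ft_force: [0.1, -0.6, -0.1]
opening: 0.005
```

```bash
python3 -c "
from h import *
plan(cw(-50,40,95))"
```

```text
t 40.85 pos [ 584.3 -167.5   99.8] world d [-0.1 -1.8 -4.8] tool d [ 4.8 -1.8 -0.1] turn -0.0 F [ 0.1 -0.6 -0.1] op 0.005 j [-0.39  0.61  1.72  0.    0.81 -0.39]
```

Call:
{"method": "apply_moves", "body": {
  "increments": [
    [1,2.5,0,0,0],
    [1,2,0,0,0],
    [1,0,0,0,0]
  ]
}}

```text
t: 41.15
eef_pos: [584.5, -167.6, 95.7]
tcp_rot: [1.832, 1.571, 1.831]
ft_force: [0.1, 0.0, -0.5]
opening: 0.006
```

Call:
{"method": "apply_moves", "body": {
  "increments": [
    [1,1,0,0,0],
    [1,0,0,0,0]
  ]
}}

```text
t: 41.35
eef_pos: [584.5, -167.6, 95.3]
tcp_rot: [-0.038, 1.57, -0.038]
ft_force: [-1.6, 0.6, 5.1]
opening: 0.003
```

```bash
python3 -c "
from h import *
plan(cw(-50,40,95)); T=cam('top'); S=cam('scene')
print(proj(T,[cw(-81,90,84),cw(-81,-90,84),cw(-85.5,0,88.5)]),proj(S,[cw(-81,90,84),cw(-81,-90,84)]))"
```

```text
t 41.35 pos [ 584.5 -167.6   95.3] world d [-0.4 -1.7 -0.3] tool d [ 0.3 -1.7 -0.4] turn -0.0 F [-1.6  0.6  5.1] op 0.003 j [-0.39  0.62  1.73  0.    0.8  -0.39]
[[389.77939839 238.577293  ]
 [388.46338012 174.05902419]
 [391.0333993  205.67895652]] [[300.14705129 178.07123059]
 [234.28305315 185.51216629]]
```

Call:
{"method": "apply_moves", "body": {
  "increments": [
    [1,1,0,0,0],
    [1,0,0,0,0],
    [1,0,0,0,0]
  ]
}}

```text
t: 41.75
eef_pos: [584.6, -167.6, 95.2]
tcp_rot: [-0.308, 1.57, -0.309]
ft_force: [-3.7, 1.2, 14.6]
opening: 0.005
```

Call:
{"method": "apply_moves", "body": {
  "increments": [
    [1,-20,0,0,0],
    [1,-30,0,0,0],
    [1,-30,0,0,0],
    [1,-30,0,0,0],
    [1,0,0,0,0],
    [1,0,0,0,0]
  ]
}}

```text
t: 42.35
eef_pos: [584.4, -167.6, 204.0]
tcp_rot: [-0.263, 1.57, -0.263]
ft_force: [-0.2, 0.6, 0.4]
opening: 0.005
```

```bash
python3 -c "
from h import *
plan(cw(-185,24,200)); T=cam('top'); S=cam('scene')
a=cv2.resize(S['bgr'][140:220,215:325],(550,400),interpolation=2); b=cv2.resize(T['bgr'][180:230,375:425],(250,250),interpolation=2); im=np.zeros((400,800,3),np.uint8); im[:,:550]=a; im[:250,550:]=b; cv2.imwrite('pics/g10.png',im)"
```

```text
t 42.35 pos [ 584.4 -167.6  204. ] world d [  17.3 -136.5   -4. ] tool d [   4.  -136.4   17.4] turn -0.0 F [-0.2  0.6  0.4] op 0.005 j [-0.39  0.49  1.63  0.    1.02 -0.39]
```

View pics/g10.png

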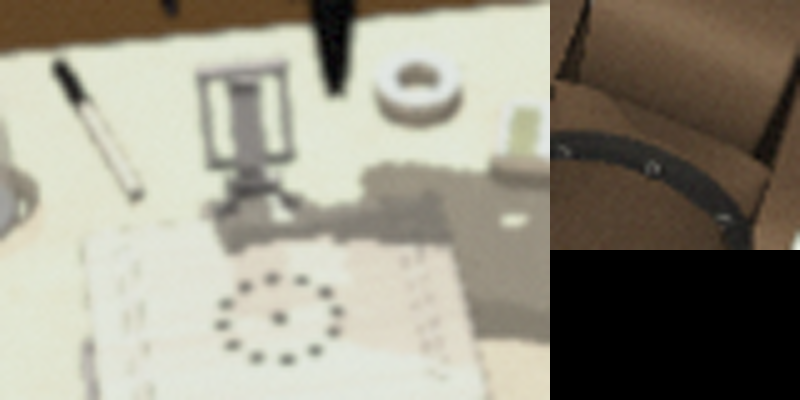

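The lid is shut flat: the nose and keeper are at about crop (245,230), and the force rose steeply to 14.6 N at a tip height of 84 mm. The bail stands outward with its bar at scene (263.6,153.6), so the lever is at about 1.75. Next I go to its outer side and swing it over by one arm.

Call:
{"method": "apply_moves", "body": {
  "increments": [
    [1,0,-20,8,0],
    [1,0,-30,8,0],
    [1,0,-30,0,0],
    [1,0,-30,0,0],
    [1,0,-20,0,0],
    [1,0,-10,0,0],
    [1,0,0,0,0],
    [1,0,0,0,0]
  ]
}}

```text
t: 43.25
eef_pos: [600.4, -306.8, 203.5]
tcp_rot: [2.166, 1.57, 2.165]
ft_force: [0.5, -0.4, -0.0]
opening: 0.002
```

```bash
python3 -c "
from h import *
plan(cw(-185,25,116))"
```

```text
t 43.25 pos [ 600.4 -306.8  203.5] world d [  0.4   2.7 -87.5] tool d [87.5  2.7  0.4] turn -0.0 F [ 0.5 -0.4 -0. ] op 0.002 j [-0.57  0.58  1.45  0.    1.11 -0.57]
```

Call:
{"method": "apply_moves", "body": {
  "increments": [
    [1,20,0,0,0],
    [1,30,0,0,0],
    [1,25,0,0,0],
    [1,12,0,0,0],
    [1,0,0,0,0],
    [1,0,10,0,0],
    [1,0,10,0,0],
    [1,0,8,0,0],
    [1,0,6,0,0]
  ]
}}

```text
t: 44.15
eef_pos: [600.7, -272.6, 117.7]
tcp_rot: [-0.431, 1.57, -0.43]
ft_force: [0.2, 0.3, 0.3]
opening: 0.007
```

Call:
{"method": "apply_moves", "body": {
  "increments": [
    [1,0,6,0,0],
    [1,0,5,0,0],
    [1,0,5,0,0],
    [1,0,4,0,0],
    [1,0,3,0,0],
    [1,0,0,0,0],
    [1,0,0,0,0]
  ]
}}

```text
t: 44.85
eef_pos: [600.5, -250.7, 116.8]
tcp_rot: [0.732, 1.571, 0.731]
ft_force: [0.6, -0.3, 0.2]
opening: 0.007
```

```bash
python3 -c "
from h import *
plan(cw(-185,25,116)); T=cam('top'); S=cam('scene')
pts=[cw(-76,0,89),cw(-76,20,89),cw(-76,-20,89),cw(-85.5,0,88.5)]; print(proj(S,pts).round(1).tolist()); cv2.imwrite('pics/b1.png',S['bgr'])
p=S['bgr'][150:190,240:295]; print(cv2.cvtColor(p,cv2.COLOR_BGR2GRAY)[::2,::3])"
```

```text
t 44.85 pos [ 600.5 -250.7  116.8] world d [  0.3 -53.3  -0.8] tool d [  0.8 -53.3   0.3] turn -0.0 F [ 0.6 -0.3  0.2] op 0.007 j [-0.5   0.64  1.6   0.    0.9  -0.5 ]
[[267.6, 181.6], [274.9, 180.8], [260.2, 182.5], [267.2, 179.4]]
[[218 180 227 228 228 226 227 228 228 208  20  13 126 226 225 227 227 228
  230]
 [228 227 226 228 227 226 227 228 228 222  31  16 147 227 226 226 227 229
  226]
 [227 227 228 228 228 229 226 224 221 219  56   8 163 227 227 227 227 224
  185]
 [228 229 227 228 228 227 226 143 119 197  90  12 163 226 227 229 225 175
  143]
 [229 228 228 228 227 228 226 108  77 183 122  17 170 208 188 186 187 143
  162]
 [227 227 228 228 226 228 228 130  94 185 147  16 183 160 148 148 146 108
  140]
 [227 228 227 228 228 227 228 141  96 179 194  38 209 157 148 147 147 111
  106]
 [227 227 229 228 228 229 229 150  97 171 222 126 216 149 149 150 145 138
  111]
 [226 227 227 228 227 229 228 151  98 147 229 224 200 153 150 147 146 144
  145]
 [225 228 229 227 229 228 228 183  97 137 228 222 156 151 153 147 148 148
  149]
 [220 227 227 228 230 228 223 185  96 113 170 150 151 150 149 149 148 151
  151]
 [219 227 227 229 228 216 134 114 105 111 133 119 149 150 151 150 151 151
  151]
 [222 223 227 228 225 213 162 172 136 155 183 156 143 147 150 153 149 150
  149]
 [217 211 227 225 177 155 150 159 165 152 137 143 146 148 149 148 150 148
  150]
 [185 171 228 224 149 146 151 139 102 114 129 140 146 148 149 138 138 138
  153]
 [206 209 228 225 147 130 166 164 180 182 184 168 144 160 159 168 199 196
  203]
 [226 227 226 226 150 142 164 166 149 129 143 138 190 215 218 220 218 217
  214]
 [224 226 222 217 203 207 198 195 203 208 217 217 219 219 219 218 218 218
  214]
 [219 226 227 228 228 228 228 229 229 228 229 226 221 218 219 219 218 218
  213]
 [226 228 228 228 228 227 228 229 230 228 228 229 230 227 223 220 217 217
  205]]
```

The pixel values show that the bail has left its outer position: only the lever remains at scene columns 261 to 267, and dark bar pixels appear at row 182, columns 252 to 273, where the bar should lie on the lid. Next I put the finger on the inner side of the lever.

Call:
{"method": "apply_moves", "body": {
  "increments": [
    [1,-20,0,0,0],
    [1,-25,0,0,0],
    [1,-30,0,0,0],
    [1,0,10,14,0],
    [1,0,7,10,0],
    [1,0,0,0,0],
    [1,0,0,0,0]
  ]
}}

```text
t: 45.65
eef_pos: [624.2, -233.2, 190.4]
tcp_rot: [2.708, 1.569, 2.709]
ft_force: [-0.2, -0.4, -0.1]
opening: 0.003
```

```bash
python3 -c "
from h import *
plan(cw(-113,0,111)); S=cam('scene'); T=cam('top')
g=cv2.cvtColor(T['bgr'],cv2.COLOR_BGR2GRAY)
g=cv2.cvtColor(S['bgr'],cv2.COLOR_BGR2GRAY); print(g[174:192,250:286:2])"
```

```text
t 45.65 pos [ 624.2 -233.2  190.4] world d [  0.7   1.4 -79.4] tool d [79.4  1.4  0.8] turn 0.0 F [-0.2 -0.4 -0.1] op 0.003 j [-0.46  0.58  1.49 -0.    1.07 -0.46]
[[228 229 225 190 163 174 131 100 107 129 130 130 119 142 149 148 149 147]
 [227 227 228 207 183 178 145 128 138 150 144 134 137 145 149 146 150 149]
 [221 220 223 212 177 158 153 159 154 138 127 133 147 144 146 147 149 149]
 [185 187 202 204 171 151 130 128 124 105 109 129 151 146 146 149 148 148]
 [154 155 169 176 167 148 109 103 114 111 127 125 150 145 145 147 148 148]
 [148 149 150 156 165 150 119 139 159 161 163 156 168 149 145 147 146 148]
 [147 145 145 156 165 156 154 170 180 181 182 171 164 142 155 162 155 166]
 [146 147 141 148 165 174 172 173 165 159 154 146 135 149 185 201 196 198]
 [147 147 138 135 154 156 152 143 131 134 144 139 143 188 210 218 215 215]
 [151 158 155 156 144 141 143 142 141 169 192 191 194 211 217 219 218 218]
 [170 184 198 198 191 191 196 199 192 205 215 214 214 219 219 219 217 218]
 [199 207 218 223 222 221 220 220 216 216 220 220 218 219 218 218 217 217]
 [216 218 222 227 227 227 220 219 219 219 221 217 220 218 217 218 218 217]
 [219 221 226 228 227 226 220 218 217 218 221 218 220 219 219 218 218 218]
 [226 225 227 227 227 223 218 218 218 216 215 217 218 217 217 218 218 217]
 [227 227 227 226 226 223 218 217 215 216 218 218 218 217 217 218 216 218]
 [226 226 226 227 227 226 222 218 217 218 217 218 216 216 216 216 215 216]
 [227 227 227 226 226 227 224 220 219 216 217 216 217 214 218 217 217 215]]
```

The bar shows as a bright line at rows 180–181, columns 258–276, with its shadow below. That places it at case x of about -77, behind the keeper as predicted. Next I lower beside the lever and push it outward.

Call:
{"method": "apply_moves", "body": {
  "increments": [
    [1,20,1.4,0.7,0],
    [1,25,0,0,0],
    [1,20,0,0,0],
    [1,14,0,0,0],
    [1,0,0,0,0],
    [1,0,-6,0,0],
    [1,0,-5,0,0]
  ]
}}

```text
t: 46.45
eef_pos: [625.5, -243.9, 113.9]
tcp_rot: [-0.262, 1.569, -0.263]
ft_force: [-0.4, 1.4, 0.0]
opening: 0.002
```

```bash
python3 -c "
from h import *
plan(cw(-135.1,0,108.8))"
```

```text
t 46.45 pos [ 625.5 -243.9  113.9] world d [ -0.4 -10.   -5.1] tool d [  5.1 -10.   -0.4] turn -0.0 F [-0.4  1.4  0. ] op 0.002 j [-0.47  0.67  1.54  0.    0.93 -0.47]
```

Call:
{"method": "apply_moves", "body": {
  "increments": [
    [1,1,-5,0,0],
    [1,2,-5,0,0],
    [1,3,-5,0,0],
    [1,3,-5.3,0,0],
    [1,4.5,-4.5,0,0],
    [1,4.6,-4.3,0,0],
    [1,0,0,0,0]
  ]
}}

```text
t: 47.15
eef_pos: [624.9, -273.0, 93.8]
tcp_rot: [2.81, 1.57, 2.809]
ft_force: [-0.5, 0.4, 0.3]
opening: 0.003
```

```bash
python3 -c "
from h import *
plan(cw(-159.6,0,81.8)); S=cam('scene'); T=cam('top')
g=cv2.cvtColor(S['bgr'],cv2.COLOR_BGR2GRAY); print(g[174:188,250:286:2])"
```

```text
t 47.15 pos [ 624.9 -273.    93.8] world d [  0.6  -5.4 -12. ] tool d [12.  -5.4  0.6] turn -0.0 F [-0.5  0.4  0.3] op 0.003 j [-0.51  0.71  1.53 -0.    0.91 -0.51]
[[157 186 176 147 125 105 156 190 193 161 123 127 136 134 138 132 136 139]
 [153 168 171 150 128 113 151 180 188 176 149 132 139 128 128 131 132 134]
 [156 201 208 178 138 127 152 172 177 158 143 143 148 130 129 132 132 129]
 [157 220 223 174 143 142 143 152 158 157 161 166 169 135 130 130 131 131]
 [157 221 224 162 161 166 165 166 175 171 169 159 152 129 137 133 130 130]
 [156 219 214 150 166 180 173 162 158 152 140 125 113 120 136 132 138 137]
 [153 203 204 140 148 151 139 146 146 143 135 103  93 125 145 151 150 159]
 [148 192 211 158 116 112 129 190 198 195 184 141 130 159 187 199 196 200]
 [144 183 213 165 114 129 174 221 223 219 215 200 194 200 210 219 218 217]
 [145 171 205 178 155 184 215 227 227 227 224 222 217 218 220 220 220 217]
 [172 193 218 212 205 220 227 228 230 228 227 227 223 222 222 219 220 219]
 [212 220 226 226 227 228 228 228 229 230 229 228 227 226 226 224 225 223]
 [226 227 228 227 228 228 229 229 228 228 229 229 228 229 229 228 228 227]
 [228 229 229 229 228 229 229 228 228 229 229 229 227 229 230 229 229 229]]
```

The bar has been drawn to row 178.5, which is the keeper seat. I carry on pressing down.

Call:
{"method": "apply_moves", "body": {
  "increments": [
    [1,4,-2,0,0],
    [1,4,-1.8,0,0],
    [1,4,-1.6,0,0],
    [1,3,-1.5,0,0],
    [1,0,0,0,0]
  ]
}}

```text
t: 47.75
eef_pos: [625.1, -279.4, 79.2]
tcp_rot: [2.567, 1.57, 2.567]
ft_force: [0.2, 1.7, 2.0]
opening: 0.008
```

Call:
{"method": "apply_moves", "body": {
  "increments": [
    [1,3,-2,0,0],
    [1,3,-2,0,0],
    [1,3,-1,0,0],
    [1,2,-1,0,0],
    [1,0,0,0,0]
  ]
}}

```text
t: 48.25
eef_pos: [625.0, -285.6, 68.2]
tcp_rot: [-2.585, 1.571, -2.585]
ft_force: [-0.2, 0.7, 0.9]
opening: 0.006
```

```bash
python3 -c "
from h import *
plan(cw(-167,0,60))"
```

```text
t 48.25 pos [ 625.  -285.6   68.2] world d [ 0.5 -0.1 -8.2] tool d [ 8.2 -0.1  0.5] turn -0.0 F [-0.2  0.7  0.9] op 0.006 j [-0.52  0.75  1.53 -0.    0.87 -0.52]
```

Call:
{"method": "apply_moves", "body": {
  "increments": [
    [1,3,0,0,0],
    [1,3,0,0,0],
    [1,3,0,0,0],
    [1,0,0,0,0]
  ]
}}

```text
t: 48.65
eef_pos: [624.8, -285.2, 59.0]
tcp_rot: [2.674, 1.57, 2.674]
ft_force: [-0.3, -0.2, -0.5]
opening: 0.007
```

Call:
{"method": "apply_moves", "body": {
  "increments": [
    [1,3,1,0,0],
    [1,2,0,0,0],
    [1,0,0,0,0]
  ]
}}

```text
t: 48.95
eef_pos: [625.1, -284.2, 54.5]
tcp_rot: [2.361, 1.571, 2.361]
ft_force: [0.2, 0.9, 0.6]
opening: 0.008
```

```bash
python3 -c "
from h import *
plan(cw(-167,0,53)); S=cam('scene')
g=cv2.cvtColor(S['bgr'],cv2.COLOR_BGR2GRAY); print(g[172:184,250:286:2])"
```

```text
t 48.95 pos [ 625.1 -284.2   54.5] world d [ 0.5 -1.6 -1.5] tool d [ 1.5 -1.6  0.5] turn -0.0 F [0.2 0.9 0.6] op 0.008 j [-0.52  0.76  1.54  0.    0.84 -0.52]
[[218 196 191 187 177 143  86  18  89 146 149 144 130 130 132 134 134 140]
 [184 164 160 160 157 135  87  35  89 143 145 136 131 130 133 130 134 134]
 [171 163 165 155 150 132  95  81 108 149 148 139 132 132 133 129 132 133]
 [196 191 203 160 152 127 128 142 145 158 154 135 132 136 134 134 133 133]
 [198 220 209 155 147 132 155 168 153 146 146 152 152 131 132 141 135 134]
 [192 224 180 143 144 149 161 172 176 169 169 174 164 130 131 134 131 130]
 [190 217 161 145 168 180 184 185 183 171 163 156 142 121 132 130 131 130]
 [187 212 154 139 172 171 170 162 152 148 142 116 104 125 133 131 131 136]
 [180 214 160 137 137 134 139 150 147 172 176 110  96 143 147 153 149 154]
 [168 207 179 153 105 113 154 204 204 218 212 151 137 170 191 203 200 202]
 [148 170 170 161 105 140 183 226 227 229 226 212 207 212 221 225 225 221]
 [140 156 170 176 154 183 212 230 230 230 230 227 228 228 229 230 229 226]]
```

Call:
{"method": "apply_moves", "body": {
  "increments": [
    [1,1.5,0,0,0],
    [1,1,0,0,0],
    [1,1,0,0,0],
    [1,0,0,0,0]
  ]
}}

```text
t: 49.4
eef_pos: [625.6, -284.8, 52.9]
tcp_rot: [-0.6, 1.569, -0.601]
ft_force: [-3.7, 1.0, 13.1]
opening: 0.004
```

Call:
{"method": "apply_moves", "body": {
  "increments": [
    [1,1,0,0,0],
    [1,1,0,0,0],
    [1,0,0,0,0]
  ]
}}

```text
t: 49.7
eef_pos: [625.9, -285.2, 52.2]
tcp_rot: [-0.61, 1.567, -0.61]
ft_force: [-5.1, -0.3, 22.8]
opening: 0.004
```

There is a firm stop at tip height 41.5 mm, and the locked lever should stop it at about 42 mm. I retreat well clear and take the last look.

Call:
{"method": "apply_moves", "body": {
  "increments": [
    [1,-10,0,0,0],
    [1,-25,0,0,0],
    [1,-30,0,0,0],
    [1,-30,0,0,0],
    [1,-30,0,0,0],
    [1,-30,0,-20,0],
    [1,0,0,-40,0],
    [1,0,0,-40,0],
    [1,0,0,-40,0],
    [1,0,0,-30,0]
  ]
}}

```text
t: 50.7
eef_pos: [453.0, -283.8, 204.4]
tcp_rot: [2.516, 1.57, 2.515]
ft_force: [0.6, -0.2, -0.1]
opening: 0.009
```

```bash
python3 -c "
from h import *
S=cam('scene');T=cam('top'); plan([460,-290,200])
a=cv2.resize(S['bgr'][140:200,225:305],(800,600),interpolation=cv2.INTER_CUBIC)[:, :]
b=cv2.resize(T['bgr'][150:260,320:430],(400,400),interpolation=2); a=cv2.resize(a,(400,300)); im=np.zeros((400,800,3),np.uint8); im[:300,:400]=a; im[:,400:]=b; cv2.imwrite('pics/g11.png',im)
L=lambda f:(-120+58*np.cos(f),0,64+58*np.sin(f))
f=np.radians(215); print('tip px locked',proj(S,[cw(*L(f))]),proj(T,[cw(*L(f))]),'seat',proj(S,[cw(-87,0,88.5)]),proj(T,[cw(-87,0,88.5)]))"
```

```text
t 50.8 pos [ 452.3 -283.9  204.7] world d [ 7.7 -6.1 -4.7] tool d [ 4.7 -6.1  7.7] turn -0.1 F [ 0.2  0.2 -0. ] op 0.003 j [-0.68  0.39  1.81 -0.    0.95 -0.68]
tip px locked [[264.95057564 175.21158697]] [[416.62438967 209.99190579]] seat [[267.09594952 179.03697604]] [[391.57909101 205.68268584]]
```

View pics/g11.png

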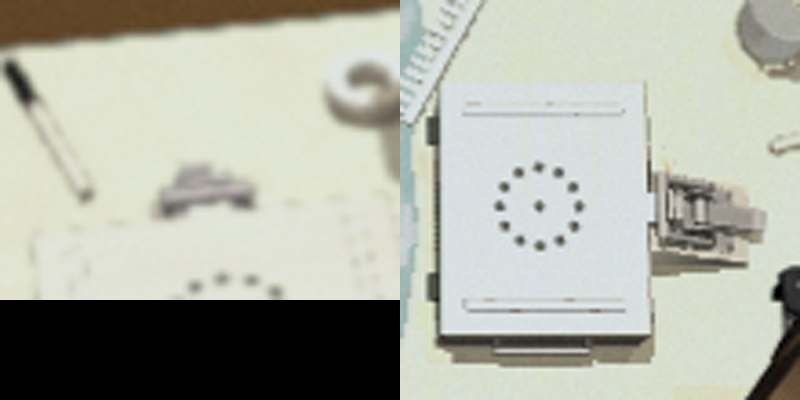

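```bash
python3 -c "
from h import *
T=cam('top'); S=cam('scene'); np.set_printoptions(linewidth=250)
print(cv2.cvtColor(T['bgr'],cv2.COLOR_BGR2GRAY)[194:219,384:424])
for n,c in(('T',T),('S',S)):
  for k,p in {'bar+':(-87,22,88.5),'bar-':(-87,-22,88.5),'lug':(-92,0,94),'noseL':(-96,12,84),'noseR':(-96,-12,84),'axis+':(-128.5,22,58),'axis-':(-128.5,-22,58),'lidedge':(-78,0,84)}.items(): print(n,k,proj(c,[cw(*p)]).round(1).tolist())
print(cv2.cvtColor(S['bgr'],cv2.COLOR_BGR2GRAY)[170:186,252:284])"
```

```text
[[221 222 220 216  90 217 217 219 211 209 216 203 219 220 217 221 217 220 219 222 217 218 218 218 220 218 220 218 222 220 220 219 219 219 219 216 218 220 218 219]
 [219 220 219 215  78 218 219 218 215 196 216 215 219 219 217 220 221 218 219 220 221 218 219 220 219 217 217 220 220 218 219 220 218 219 218 218 218 219 218 219]
 [222 221 223 217  79 215 218 219 215 197 209 219 216 219 221 219 220 221 220 218 218 220 218 217 222 217 220 219 218 219 220 220 219 220 220 218 221 218 219 217]
 [222 221 218 218  74 171 172 179 189 165 198 218 217 219 220 217 219 219 219 218 218 218 219 220 222 219 216 218 217 219 220 219 219 217 219 218 218 217 218 216]
 [223 221 222 220  72 148 129 182 183 134 171 167 173 190 172 215 217 221 217 221 220 218 219 219 219 217 218 221 219 218 217 218 218 218 219 219 218 218 218 219]
 [219 223 221 221  79 151 123 177 184 138 127 137 149 156 153 174 165 173 184 176 212 217 216 219 218 218 218 218 220 219 218 216 219 217 217 218 221 219 218 219]
 [222 221 222 220  72 151 125 179 182 124  75  87  86  99 112 129 139 146 154 159 170 142 171 202 209 209 210 214 215 218 
[... 4768 characters left out ...]
103 110 151 198 220 225 226 223 219 214 209]
 [225 223 215 191 170 133 104 104 113 122 150 184 197 201 200 203 210 216 209 181 156 142 136 161 194 216 223 225 225 223 220 217]
 [225 222 212 191 170 137 109 114 139 155 181 213 222 222 223 224 223 225 220 214 205 203 201 205 214 220 225 225 226 226 225 224]
 [223 222 213 191 179 164 151 161 180 195 205 220 226 225 226 225 226 225 225 225 223 222 223 224 224 226 225 225 225 225 225 225]
 [223 225 222 215 209 206 204 207 216 220 221 224 226 225 225 225 227 225 226 226 225 226 226 226 226 226 227 225 226 225 226 225]
 [223 226 225 224 223 223 224 223 223 225 226 226 226 226 225 226 226 226 226 226 225 226 227 225 226 224 225 225 225 225 224 225]]
```

```bash
python3 -c "
from h import *
T=cam('top'); S=cam('scene')
for L in(0,.15,.3,.6):
  f=np.radians(215)-L
  P=[(-120+58*np.cos(f)+s*2.5*np.sin(f),0,64+58*np.sin(f)-s*2.5*np.cos(f)) for s in(1,-1)]
  print(L,proj(T,[cw(*p) for p in P]).round(1).tolist(),proj(S,[cw(*p) for p in P]).round(1).tolist())
print(cv2.cvtColor(S['bgr'],cv2.COLOR_BGR2GRAY)[166:176,258:272]); plan([0,0,0])
lab=T['bgr']; 
for n,p in(('purple',(182,254)),('timer',(425,275)),('tape',(447,252)),('petri',(359,294))): print(n,lab[p[1]-1:p[1]+2,p[0]-1:p[0]+2].mean((0,1)).round())"
```

```text
0 [[417.3, 209.9], [416.0, 210.1]] [[264.9, 174.4], [265.0, 176.1]]
0.15 [[419.2, 209.3], [418.1, 209.6]] [[264.5, 171.5], [264.7, 173.1]]
0.3 [[420.8, 208.8], [420.0, 209.1]] [[264.3, 168.7], [264.4, 170.2]]
0.6 [[422.8, 207.6], [422.4, 207.9]] [[263.8, 163.7], [263.9, 165.0]]
[[226 225 224 226 226 225 224 226 226 225 227 225 226 225]
 [224 227 226 224 225 225 226 224 226 226 225 227 226 226]
 [225 226 226 226 226 225 225 226 225 225 225 226 225 227]
 [226 226 226 226 226 226 225 225 227 226 226 225 225 226]
 [225 226 226 225 225 226 226 225 225 226 227 226 226 228]
 [225 225 224 221 223 224 222 223 223 223 225 226 227 226]
 [225 223 219 210 210 211 208 203 205 212 223 225 225 226]
 [224 223 211 192 188 186 181 177 183 198 219 219 217 222]
 [225 217 196 172 166 163 163 159 170 191 206 200 194 207]
 [222 208 172 154 157 163 165 165 169 178 185 185 181 191]]
t 51.0 pos [ 455.9 -284.4  204.3] world d [-455.9  284.4 -204.3] tool d [ 203.9  284.3 -456.1] turn -0.0 F [0.3 0.8 0.2] op 0.006 j [-0.68  0.39  1.8   0.    0.95 -0.68]
purple [195. 197. 191.]
timer [35. 47. 60.]
tape [50. 69. 86.]
petri [147. 173. 179.]
```

```bash
python3 -c "
from h import *
T=cam('top'); np.set_printoptions(linewidth=250)
print('lever->end row 209 BGR',T['bgr'][209,410:424].tolist()); print('shadow near apron row 215..',T['bgr'][214:216,414:421].tolist())
plan([0,0,0])"
```

```text
lever->end row 209 BGR [[140, 147, 153], [139, 147, 152], [146, 152, 157], [141, 149, 154], [144, 150, 155], [143, 150, 156], [148, 157, 161], [166, 175, 179], [173, 183, 188], [162, 172, 176], [175, 183, 179], [214, 224, 216], [212, 223, 217], [209, 221, 216]]
shadow near apron row 215.. [[[97, 109, 112], [97, 109, 114], [107, 126, 131], [122, 143, 149], [130, 148, 155], [159, 174, 175], [210, 221, 214]], [[115, 127, 132], [113, 126, 132], [116, 136, 144], [129, 153, 158], [129, 151, 158], [165, 182, 183], [212, 224, 218]]]
t 51.05 pos [ 456.  -284.3  204.1] world d [-456.   284.3 -204.1] tool d [ 203.9  284.3 -456. ] turn 0.0 F [-0.5 -0.  -0.8] op 0.006 j [-0.68  0.39  1.8   0.    0.95 -0.68]
```

The bar sits on the seat: bright line at columns 391–392, rows 197–214 in the top view, exactly as predicted, with the lug outside it. The lever's end reads slightly further out than predicted, about 420 against 417, so I'll test its height by touch near the tip.

Call:
{"method": "apply_moves", "body": {
  "increments": [
    [1,0,-3,25,0],
    [1,0,-3,35,0],
    [1,0,0,40,0],
    [1,0,0,40,0],
    [1,0,0,25,0],
    [1,0,0,5,0],
    [1,20,0,0,0],
    [1,30,0,0,0],
    [1,30,0,0,0],
    [1,15,0,0,0]
  ]
}}

```text
t: 52.05
eef_pos: [624.1, -289.6, 106.5]
tcp_rot: [2.604, 1.567, 2.604]
ft_force: [0.7, 0.2, 0.1]
opening: 0.007
```

```bash
python3 -c "
from h import *
plan(cw(-172,0,56))"
```

```text
t 52.05 pos [ 624.1 -289.6  106.5] world d [  1.5  -1.2 -50.5] tool d [50.5 -1.3  1.7] turn -0.0 F [0.7 0.2 0.1] op 0.007 j [-0.53  0.7   1.5   0.    0.94 -0.53]
```

Call:
{"method": "apply_moves", "body": {
  "increments": [
    [1,20,-1.2,1,0],
    [1,15,0,0,0],
    [1,9,0,0,0],
    [1,4,0,0,0],
    [1,0,0,0,0],
    [1,0,0,0,0]
  ]
}}

```text
t: 52.65
eef_pos: [626.5, -291.6, 62.0]
tcp_rot: [-0.449, 1.57, -0.449]
ft_force: [1.0, -0.1, 0.4]
opening: 0.005
```

Call:
{"method": "apply_moves", "body": {
  "increments": [
    [1,1.5,0,0,0],
    [1,1.5,0,0,0],
    [1,0,0,0,0]
  ]
}}

```text
t: 52.95
eef_pos: [626.1, -291.5, 58.3]
tcp_rot: [0.296, 1.571, 0.295]
ft_force: [0.7, 0.1, -0.9]
opening: 0.008
```

Call:
{"method": "apply_moves", "body": {
  "increments": [
    [1,1.5,0,0,0],
    [1,1.5,0,0,0],
    [1,0,0,0,0],
    [1,0,0,0,0]
  ]
}}

```text
t: 53.35
eef_pos: [626.1, -291.5, 55.1]
tcp_rot: [2.215, 1.571, 2.215]
ft_force: [-0.9, 0.4, -0.0]
opening: 0.006
```

Call:
{"method": "apply_moves", "body": {
  "increments": [
    [1,1.5,0,0,0],
    [1,1.5,0,0,0],
    [1,0,0,0,0],
    [1,0,0,0,0]
  ]
}}

```text
t: 53.75
eef_pos: [626.1, -291.5, 52.1]
tcp_rot: [2.129, 1.571, 2.129]
ft_force: [0.5, 0.8, 0.2]
opening: 0.004
```

Call:
{"method": "apply_moves", "body": {
  "increments": [
    [1,1.5,0,0,0],
    [1,1,0,0,0],
    [1,0,0,0,0],
    [1,0,0,0,0]
  ]
}}

```text
t: 54.15
eef_pos: [626.1, -291.5, 49.7]
tcp_rot: [1.758, 1.571, 1.758]
ft_force: [-0.3, 0.1, 0.7]
opening: 0.004
```

Call:
{"method": "apply_moves", "body": {
  "increments": [
    [1,1,0,0,0],
    [1,1,0,0,0],
    [1,0,0,0,0],
    [1,0,0,0,0]
  ]
}}

```text
t: 54.55
eef_pos: [626.4, -291.7, 48.5]
tcp_rot: [-0.486, 1.57, -0.487]
ft_force: [-1.2, 0.7, 6.4]
opening: 0.001
```

Contact is at a tip height of about 37.5 mm; a locked lever gives 37.6, and one at 0.15 rad would give about 46. So it is locked. I retreat and hand in.

Call:
{"method": "apply_moves", "body": {
  "increments": [
    [1,-10,0,0,0],
    [1,-25,0,0,0],
    [1,-30,0,0,0],
    [1,-30,0,0,0],
    [1,-30,0,0,0],
    [1,-30,0,-20,0],
    [1,0,0,-40,0],
    [1,0,0,-40,0],
    [1,0,0,-30,0],
    [1,0,0,0,0]
  ]
}}

```text
t: 55.55
eef_pos: [493.3, -291.3, 203.7]
tcp_rot: [2.79, 1.57, 2.788]
ft_force: [0.5, -0.6, 0.8]
opening: 0.004
```

```bash
python3 -c "
from h import *
plan([0,0,0]); T=cam('top'); print(cv2.cvtColor(T['bgr'],cv2.COLOR_BGR2GRAY)[[203,207,209],384:424]); print(env.job_done())"
```

```text
t 55.55 pos [ 493.3 -291.3  203.7] world d [-493.3  291.3 -203.7] tool d [ 204.   290.3 -493.8] turn -0.1 F [ 0.5 -0.6  0.8] op 0.004 j [-0.65  0.44  1.71 -0.    0.99 -0.65]
[[225 222 222 224 215 217 152 176 199 104 198 130 156 157 127  74  61  67
   72  74 106 122 165 159 159 153 121 178 202 200 201 213 221 220 220 221
  222 222 222 222]
 [222 223 223 223 222 224 157 171 201  83 202 132 198 173 155 151 106 153
  204 171 125 156 157 157 160 157 154 158 158 167 168 176 177 183 204 210
  223 220 223 220]
 [225 224 225 223 224 224 150 171 200 108 204 133 207 186 153 147 106 155
  203 176 130 154 154 154 155 152 151 154 151 152 152 153 159 182 188 176
  182 222 222 222]]
the job is handed in; nothing more can be done
None
```

The case is ready for the steriliser, and I handed the job in at about 56 s of robot time. On the rod are the foot spacer, both grey ribbed filters (only two were on the bench) and the cap washer on top. The lid is shut, the bail is over behind the keeper, and the lever is pressed down past centre. I did not touch the timer, petri dish, tape or coloured rings.

**What the last checks showed:**
- **Stack:** the top view before closing showed the cap washer sitting on the stacked filters.
- **Lid:** it came to a firm stop with its top at about 84 mm, its shut height.
- **Bail:** the bar lies on its seat on the hinge side of the keeper, within about a pixel of where it should be.
- **Lever:** the arm met it at 41–42 mm and again at about 37.5 mm. Those are the heights for a locked lever; one left at 0.15 rad would have been met about 8 mm higher.

**What disagreed:** in the top view the lever's end shows about 2.5 pixels further out than I calculated. The scene view put it within about 1.5 pixels, and both touch heights say it is locked. The force while pressing the lever also stayed at about 2–3 N or less in the readings I took, at the low end of the expected range or below it.

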